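# Clamp the marked rock core and clear the bench

## Task

Set up the bench chuck for the rock core with the red top and red band: pull the yellow lock knob fully out until it clicks, then stand the core upright in the middle of the four open jaws without dropping it, swing the chuck ring round clockwise by its red handle until the jaws grip the core firmly, and only then push the lock knob fully home. Stow every other loose core from the bench flat on the floor of the blue tray, standing or lying (at any time, in any order), and do not knock over or shift the white bottle or the glass beaker.

Things in the scene. Friction and masses are not known exactly. Their poses are not given: they have to be found in the camera images.
- chuck: fixture chuck fixed to the bench: dark steel base plate 160 x 185 mm, aluminium body 128 mm diameter, flat top face 50 mm above the bench; origin on the chuck axis at bench level, z up; +y points from the axis along the lock knob
- chuck_seat (a point): centre of the chuck's flat top face (50 mm above the bench), between the jaws, where the core stands; the open jaws leave a circle 72 mm across, closing inward 8 mm each per rad of ring
- jaw_a: one of four steel chuck jaws, 30 mm long radially, 24 mm wide, 22 mm tall, standing on the chuck's top face; origin at the centre of its underside, its x axis points radially outward; the inner face is 15 mm inward of the origin
- jaw_b: one of four steel chuck jaws, 30 mm long radially, 24 mm wide, 22 mm tall, standing on the chuck's top face; origin at the centre of its underside, its x axis points radially outward; the inner face is 15 mm inward of the origin
- jaw_c: one of four steel chuck jaws, 30 mm long radially, 24 mm wide, 22 mm tall, standing on the chuck's top face; origin at the centre of its underside, its x axis points radially outward; the inner face is 15 mm inward of the origin
- jaw_d: one of four steel chuck jaws, 30 mm long radially, 24 mm wide, 22 mm tall, standing on the chuck's top face; origin at the centre of its underside, its x axis points radially outward; the inner face is 15 mm inward of the origin
- ring (a joint): angle of the knurled dark chuck ring, 156 mm diameter, about the vertical chuck axis (rad): 0 = jaws fully open, grows clockwise seen from above and closes the jaws; they meet a core at about 1.0; hard stop at 1.15. It is stiff (0.3 N m) and stays where left. A yellow lug on the ring strikes the lock knob's pin at about 0.45 unless the knob is out
- handle_grip (a point): grip point on the ring's red upright handle post: 18 mm diameter, from 20 to 100 mm above the bench, 110 mm from the chuck axis; the point is on the post's axis, 82 mm above the bench; it travels with the ring
- lock_knob (a joint): travel of the yellow lock knob (m): 0 = home, 0.030 = fully out; slides level, away from the chuck along the chuck's +y; clicks at both ends, about 8 N to move over the hump between
- knob_grip (a point): centre of the yellow round knob, 30 mm diameter, 20 mm long along its slide axis, 44 mm above the bench; moves with the knob; a blue bracket 34 mm wide and 60 mm tall stands 16 mm behind it towards the chuck when home
- core_red: the core to clamp: red painted top and red band near the top; rock core cylinder, upright at the start, 56 mm diameter, 70 mm tall, about 0.42 kg; origin at its middle (35 mm above what it stands on), z along its axis
- core_1: unmarked grey-brown rock core cylinder, upright at the start, 56 mm diameter, 70 mm tall, about 0.42 kg; origin at its middle (35 mm above what it stands on), z along its axis; may be absent
- core_2: unmarked grey-brown rock core cylinder, upright at the start, 56 mm diameter, 70 mm tall, about 0.42 kg; origin at its middle (35 mm above what it stands on), z along its axis; may be absent
- core_3: unmarked grey-brown rock core cylinder, upright at the start, 56 mm diameter, 70 mm tall, about 0.42 kg; origin at its middle (35 mm above what it stands on), z along its axis; may be absent
- core_4: unmarked grey-brown rock core cylinder, upright at the start, 56 mm diameter, 70 mm tall, about 0.42 kg; origin at its middle (35 mm above what it stands on), z along its axis; may be absent
- tray: blue steel tray fixed to the bench, outer 100 mm along its x by 300 mm along its y, walls 5 mm thick and 28 mm tall, floor 5 mm thick; inner 90 x 290 mm, room for four standing cores in a row along its y; origin at the centre of its underside
- bottle: white bottle, 64 mm diameter, 150 mm tall, standing towards the back; origin at the centre of its underside; leave alone
- beaker: glass beaker, 76 mm diameter, 95 mm tall, standing towards the back; origin at the centre of its underside; leave alone
Not all that is in view belongs to the job. Of the things like the core_red, leave any that is pink or purple; of the rest the larger one is meant.

How it is judged:
By the outcome, as a careful person would: the job done as asked, in the order asked, and still so for the second after the job is handed in, with the robot touching nothing.
Of core_1, core_2, core_3, core_4 only 2 to 4 are there at a start; the rules pass over those that are not, and their reading is None.
At some moment in a run one of core_1, core_2, core_3, core_4 may be knocked a few centimetres aside while the robot is not near it.
It also fails if it takes over 210 s, if anything falls off the work surface, if the arm or the gripper's body presses on something with over 40 N, if the wrist force passes 120 N, or if a joint passes its speed limit or range.

## Robot

A 6-joint arm with a two-finger parallel gripper is mounted at the origin on the work surface. World frame = base frame: x ahead of the robot, y to its left, z up, the work surface at z = 0. Lengths are in mm, angles in rad, forces in N, time in s.
With the tool pointing down it reaches from about 275 to 1000 mm from the base axis. Payload 8.4 kg.
Tool frame: the origin (TCP) lies between the finger pads; the fingertips stand 11 mm ahead of it and the grasp point (between the pads) lies 8 mm behind it; z points along the fingers, y is the direction in which the jaws open and shut (so a half turn about z gives the same grasp; the last joint's range is limited). The gripper opens to 85 mm and grips with 20 to 120 N. Pads are 22 mm wide; open, the fingers measure 114 mm over their backs; the gripper's body (76 mm by 85 mm) begins 54 mm behind the grasp point. The pads swing forward as they close: fully open they stand 13 mm farther back than shut.
Start: joints at [-1.203, 0.353, 1.633, -0, 1.155, -0.002], TCP at [225.892, -582.753, 242.281] pointing down, gripper open.
Joint ranges: [-2.63, 2.63], [-0.92, 2.1], [0.06, 2.66], [-1.3, 4.44], [0, 2.69], [-3.02, 3.02]. Speed limits (rad/s): [2.22, 2.22, 2.79, 3.14, 3.14, 3.14].

## Interface

Orientations are given as [roll, pitch, yaw] about the fixed x, y, z axes, in that order (R = Rz(yaw) Ry(pitch) Rx(roll)).
In Python, from rig import r, eyes gives the robot as it stands. The module is installed in compiled form; this text tells all that it offers.
- The arm moves only by the tool servo_tool, never from a script. Its argument "rows" is a list of rows, each a list of 3 entries, a list of its own where there are three numbers: the shift along the world's x, y, z in cm, then the turn about the world's z in rad, then the finger opening in cm, from 0 to 8.54. A call has 1 to 5 rows; each row shifts and turns the commanded pose from where the row before left it; what a row does not reach is not made up. A row lasts 1/12 s, in which the tool goes at most 41.7 mm and 7.16 degrees, less where a joint would pass 70% of its speed; a pose out of reach is approached as far as the arm can. A call is refused whole if a number of a shift passes 4.17 or a number of a turn 0.125, either way. A call with a gripper value outside its range is refused whole. The fingers move at their own pace and stop on an object; "squeeze" is the grip in N (left out, the last holds). Time passes only in rows, so rows that do not move let the fingers close. It gives the time, the measured TCP pose, the force and the opening at its end, in the units of the state.
- r.sense(): the state, without advancing time (a new reading comes with each control period).
- eyes.grab_frame(name): name is "side" or "top" or "wrist"; returns a dict with "frame" (420x560x3 uint8, red, green, blue), "depth" (420x560 float32, mm along the optical axis (not along the pixel's ray), 0 where there is no reading), "vertical_fov" (degrees; the focal length in pixels is half the picture's height over the tangent of half this angle, whatever the lens; pixels are square), "cx", "cy" (the principal point, pixels), "D" ([k1, k2, p1, p2, k3] as OpenCV has them; the pictures are not rectified), "camera_from_world" (4x4, takes a point from world to camera coordinates); the wrist camera has in their place "hand_eye" (4x4, takes a point from camera to tool coordinates, whose origin is the TCP and whose axes are the flange's). Camera axes: x right, y down, z forward; pixel columns grow to the right and rows downward; lengths in mm; the calibration is good to about 2 mm. A picture is of the moment at which its call begins: read the wrist's pose just before it.
- r.sign_off(): hands the job in, once; it reports no verdict.
The state is a dict: "clock": time; "qpos": joint angles; "qvel": joint speeds; "joint_efforts": joint torques, N m; "eef_pos": TCP position; "tcp_rot": TCP orientation; "contact_force": force on the tool from outside, world axes, zero at the start; "wrist_torque": the same for the moment, N m; "opening": opening from 0.0 (shut) to 1.0 (fully open).
Only numpy, scipy, OpenCV 4.12 (cv2) and the standard library are available. Lean on these libraries where they do the work, as an engineer would, in place of code of your own. Each camera call takes 0.05 s, during which the arm holds its last target.

## Working session

There is one attempt and no reset: what is moved stays moved. The work goes in short steps, Python scripts to look and compute and a tool call to move; the robot and the scene stay as the last step left them, time stands still between calls to the robot, and variables do not carry over. Pictures are saved under pics/ and viewed, and the job is handed in when it is done.

Besides the shell and the picture viewer there is one more tool, called after "Call:" as name([rows], argument=value, ...), one row to a line, values as JSON. servo_tool: Moves the arm, as the interface text tells. Its arguments: {"type":"object","properties":{"rows":{"type":"array"},"squeeze":{"type":"number"}},"required":["rows"]}

```bash
mkdir -p pics; cat > h.py <<'E'
import numpy as np, cv2
from rig import r, eyes
def snap(name,fn,crop=None,scale=1):
    d=eyes.grab_frame(name); im=d['frame'][:,:,::-1].copy()
    np.savez('last_%s.npz'%name,**{k:np.array(v) for k,v in d.items()})
    show(im,fn,crop,scale); return d
def show(im,fn,crop=None,scale=1):
    if crop: x0,y0,x1,y1=crop; im=im[y0:y1,x0:x1]
    if scale!=1: im=cv2.resize(im,None,fx=scale,fy=scale,interpolation=cv2.INTER_CUBIC)
    cv2.imwrite('pics/'+fn,im)
def load(name): return dict(np.load('last_%s.npz'%name))
def K(d):
    f=d['frame'].shape[0]/2/np.tan(np.radians(float(d['vertical_fov']))/2)
    return np.array([[f,0,float(d['cx'])],[0,f,float(d['cy'])],[0,0,1]])
def ray(d,u,v):
    p=cv2.undistortPoints(np.array([[[u,v]]],float),K(d),np.array(d['D'],float))[0,0]
    return np.array([p[0],p[1],1.])
def toworld(d): return np.linalg.inv(d['camera_from_world'])
def px_depth(d,u,v,T=None):
    T=toworld(d) if T is None else T
    z=float(d['depth'][int(round(v)),int(round(u))]); return (T@np.append(ray(d,u,v)*z,1))[:3]
def px_z(d,u,v,z,T=None):
    T=toworld(d) if T is None else T
    o=T[:3,3]; w=T[:3,:3]@ray(d,u,v); return o+w*(z-o[2])/w[2]
E
python3 - <<'E'
from h import *
print(r.sense())
for n in ['side','top','wrist']:
    d=snap(n,n+'0.png'); print(n,d['vertical_fov'],d['cx'],d['cy'],d['D'],d.get('camera_from_world',d.get('hand_eye')))
E
```

```text
{'clock': 0.0, 'qpos': array([-1.20337593e+00,  3.53672474e-01,  1.63413922e+00, -1.52993260e-05,
        1.15519313e+00, -2.39601822e-03]), 'qvel': array([ 2.93705722e-05,  1.34488371e-03, -9.38416582e-04, -7.52360866e-04,
        1.42376896e-03,  9.25666138e-04]), 'joint_efforts': array([ 2.27384924e-03, -6.05234528e+01, -3.42067373e+01,  1.41721530e-04,
        9.41393373e-03,  9.01298236e-08]), 'eef_pos': array([ 225.7343826 , -582.31485713,  241.54430078]), 'tcp_rot': array([-3.14018045e+00,  1.06045776e-05,  3.69822607e-01]), 'contact_force': array([-0.62157121,  0.22211298, -0.47770249]), 'wrist_torque': array([-0.00429709,  0.00767656,  0.00880857]), 'opening': 1.0026076156043244}
side 43.154057854629144 279.2984764069309 208.57872949305272 [-0.01621255  0.          0.          0.          0.        ] [[-9.42153164e-01 -3.34980249e-01 -1.16468401e-02  4.98193623e+02]
 [-2.32532064e-01  6.78247464e-01 -6.97071888e-01  2.06270348e+02]
 [ 2.41404755e-01 -6.54040221e-01 -7.16906642e-01  1.27244048e+03]
 [ 0.00000000e+00  0.00000000e+00  0.00000000e+00  1.00000000e+00]]
top 54.67607707841929 287.82133813366664 210.8772750017902 [-0.04688043  0.          0.          0.          0.        ] [[-1.57079950e-01 -9.87567106e-01 -6.09103582e-03  5.93155969e+01]
 [-9.64551815e-01  1.54737646e-01 -2.13766359e-01  5.60956835e+02]
 [ 2.12051137e-01 -2.77032894e-02 -9.76865827e-01  8.19537409e+02]
 [ 0.00000000e+00  0.00000000e+00  0.00000000e+00  1.00000000e+00]]
wrist 66.07654312511818 281.745179503284 211.63425769926354 [0.02127996 0.         0.         0.         0.        ] [[ 7.08766672e-04 -9.54903563e-01 -2.96915281e-01  7.42712029e+01]
 [ 9.99999749e-01  6.74812034e-04  2.16849999e-04 -2.04583213e-01]
 [-6.70883170e-06 -2.96915360e-01  9.54903801e-01 -1.33009058e+02]
 [ 0.00000000e+00  0.00000000e+00  0.00000000e+00  1.00000000e+00]]
```

View pics/side0.png

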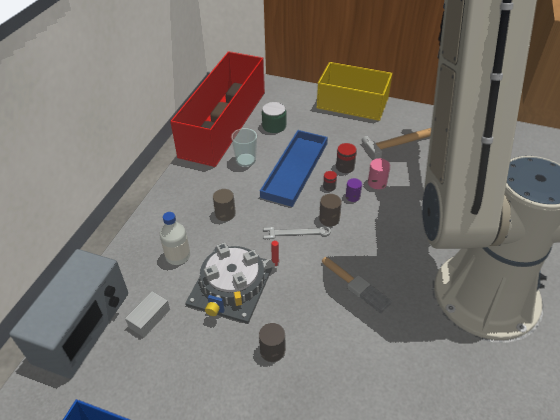

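View pics/top0.png

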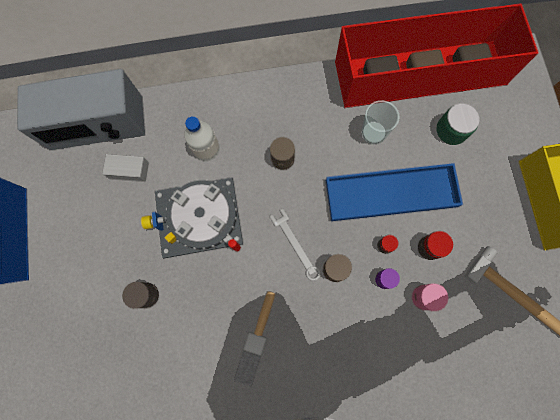

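View pics/wrist0.png

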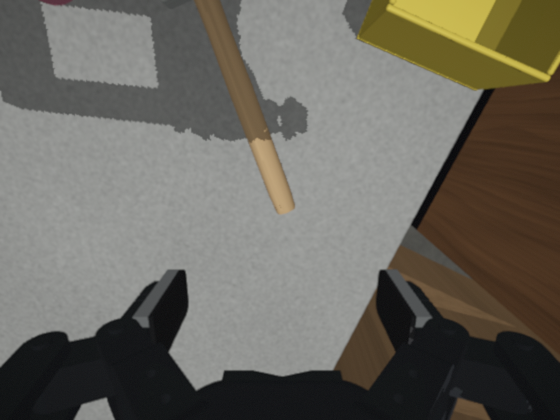

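```bash
python3 - <<'E'
from h import *
d=load('top'); im=d['frame'][:,:,::-1]
show(im,'t_l.png',(110,110,310,320),3.8*0.99)
show(im,'t_r.png',(310,130,480,320),3.1)
pts={'red':(438,244),'smallred':(389,242),'pink':(432,294),'purple':(388,277),'c283':(283,150),'c338':(338,266),'c140':(136,295),'box1':(380,65)}
for k,(u,v) in pts.items(): print(k,px_depth(d,u,v).round(1))
E
```

```text
red [ 440.1 -332.3   69.6]
smallred [ 463.1 -235.8   48.6]
pink [ 340.7 -296.3   68.8]
purple [ 389.8 -216.4   55.7]
c283 [376.6  -5.5 920.9]
c338 [ 428.6 -114.4   70.3]
c140 [434.9 309.6  68.9]
box1 [ 879.5 -302.    58.8]
```

View pics/t_l.png

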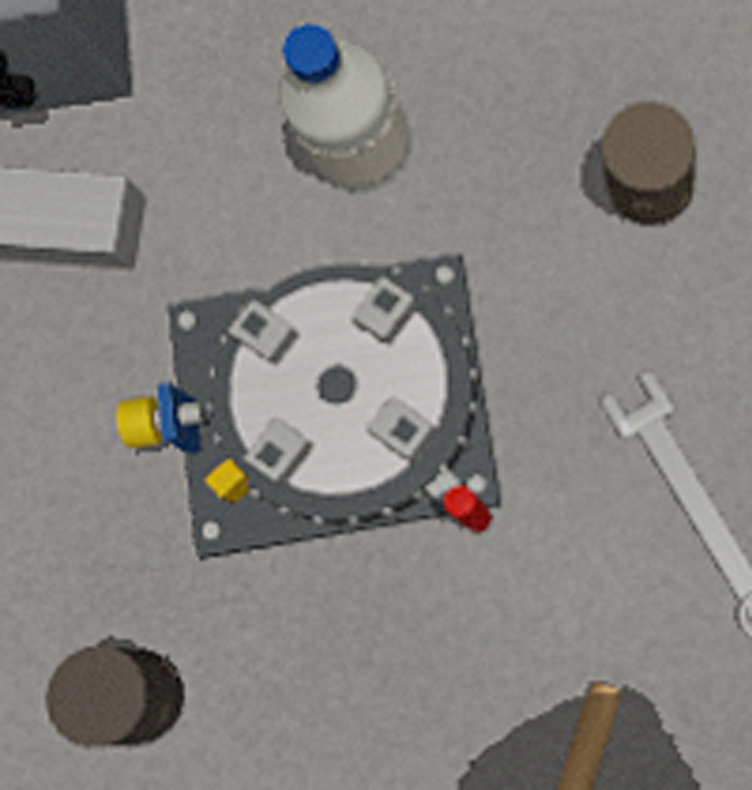

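View pics/t_r.png

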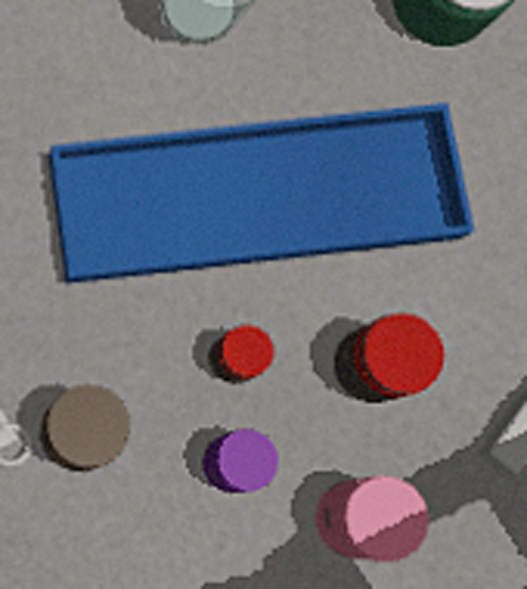

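```bash
cat >> h.py <<'E'
def cloud(d,T=None):
    T=toworld(d) if T is None else T
    h,w=d['depth'].shape; uu,vv=np.meshgrid(np.arange(w),np.arange(h))
    p=cv2.undistortPoints(np.stack([uu,vv],-1).reshape(-1,1,2).astype(float),K(d),np.array(d['D'],float)).reshape(h,w,2)
    P=np.concatenate([p,np.ones((h,w,1))],-1)*d['depth'][...,None]
    W=P@T[:3,:3].T+T[:3,3]; W[d['depth']<=0]=np.nan; return W
E
python3 - <<'E'
from h import *
d=load('top'); W=cloud(d); Z=W[...,2]
print('bench z',np.nanmedian(Z[330:400,100:190]))
def blobs(lo,hi,mn=100):
    m=((Z>lo)&(Z<hi)).astype(np.uint8); n,l,s,c=cv2.connectedComponentsWithStats(m)
    for i in range(1,n):
        if s[i,4]>mn:
            q=W[l==i]; (x,y),rr=cv2.minEnclosingCircle(q[:,:2].astype(np.float32)); print(c[i].round(1),s[i,4],'mean',q.mean(0).round(1),'enc',round(x,1),round(y,1),round(rr,1))
print('tops');blobs(63,76)
print('jaws');blobs(65,76,20)
print('chuck face');blobs(46,54,200)
print('handle');blobs(90,106,5)
def Q(x,y,s,ox,oy,z): return px_z(d,(x+.5)/s-.5+ox,(y+.5)/s-.5+oy,z).round(1)
s=3.762
print('c283',Q(648,145,s,110,110,70),'c140',Q(97,696,s,110,110,70),'chuck',Q(337,384,s,110,110,50),'handle',Q(463,502,s,110,110,100))
for p in [(168,307),(462,257),(500,498),(200,557)]: print('plate',Q(*p,s,110,110,10))
print('knob ends',Q(120,423,s,110,110,59),Q(154,420,s,110,110,59), Q(137,421,s,110,110,59))
s=3.1
for p in [(53,148),(447,105),(470,235),(66,280)]: print('tray',Q(*p,s,310,130,28))
print('red',Q(401,354,s,310,130,70),'c338',Q(88,425,s,310,130,70))
print(sum([Q(*p,3.1,310,130,28) for p in [(53,148),(447,105),(470,235),(66,280)]])/4)
# other
for n,(u,v) in {'bottlecap':(193,124),'beaker':(381,118)}.items(): print(n,px_depth(d,u,v))
E
```

```text
bench z 0.4946368441925415
tops
[440.9  36.1] 603 mean [ 928.3 -461.9   69.6] enc 897.5 -429.8 200.2
[421.3  80.8] 545 mean [ 818.5 -386.4   69.4] enc 874.7 -417.9 217.7
[129.5 113.7] 148 mean [844.6 293.1  69.5] enc 869.0 310.1 59.8
[462.5 118.4] 763 mean [ 711.  -456.    70.6] enc 712.6 -457.1 38.2
[383.8 111.8] 106 mean [ 754.6 -281.5   69.8] enc 738.3 -269.4 31.8
[ 68.2 135.7] 172 mean [814.3 437.5  69.6] enc 816.9 439.7 77.1
[281.7 148.3] 479 mean [703.7 -38.5  71.1] enc 705.1 -38.6 28.3
[547.4 195.1] 328 mean [ 506.8 -599.1   69.6] enc 508.1 -598.9 100.2
[  7.7 230.1] 414 mean [616.9 581.2  69.5] enc 620.0 589.9 110.6
[211.3 191.5] 158 mean [629.6 127.5  72.2] enc 630.8 128.1 17.9
[179.5 197. ] 157 mean [628.3 197.2  72.3] enc 630.0 197.5 18.1
[215.7 223.1] 166 mean [558.7 126.4  72.4] enc 559.9 126.9 17.9
[183.6 229.1] 164 mean [556.7 195.7  72.4] enc 557.6 196.2 17.8
[439.3 243.6] 565 mean [ 440.4 -334.7   71.2] enc 441.1 -335.4 28.9
[337.8 266.9] 569 mean [ 426.9 -113.6   70.7] enc 427.1 -114.0 27.9
[135.6 294.8] 565 mean [435.4 309.8  70.3] enc 435.2 310.2 28.7
[433.5 297. 
[... 1934 characters left out ...]
[  0.7 229.2] 224 mean [614.4 580.   93.8] enc 620.3 582.0 110.0
[231.6 242.6] 64 mean [507.5  94.7  99.8] enc 508.1 95.1 8.9
c283 [704.2 -39.   70. ] c140 [435.8 310.3  70. ] chuck [594.7 162.7  50. ] handle [506.3  92.6 100. ]
plate [670.2 269.4  10. ]
plate [672.8  84.3  10. ]
plate [519.4  81.1  10. ]
plate [512.3 263.9  10. ]
knob ends [589.5 288.4  59. ] [588.1 268.6  59. ] [589.1 278.5  59. ]
tray [ 633.8 -131.3   28. ]
tray [ 620.5 -429.4   28. ]
tray [ 520.5 -421.7   28. ]
tray [ 534.5 -122.9   28. ]
red [ 440.1 -334.4   70. ] c338 [ 427.  -114.2   70. ]
[ 577.325 -276.325   28.   ]
bottlecap [754.84548594 135.99672348 150.1449291 ]
beaker [ 756.70214623 -283.72208416   32.34064203]
```

Call:
servo_tool([
  [[1.5, 3.6, 0], 0.12, 8.5],
  [[1.5, 3.6, 0], 0.12, 8.5],
  [[1.5, 3.6, 0], 0.12, 8.5],
  [[1.5, 3.6, 0], 0.12, 8.5],
  [[1.5, 3.6, 0], 0.12, 8.5],
])

```text
clock: 0.57
eef_pos: [301.0, -401.0, 242.0]
tcp_rot: [-3.141, -0.0, 0.975]
contact_force: [1.6, -0.5, -0.0]
opening: 0.992
```

Call:
servo_tool([
  [[1.5, 3.6, 0], 0.12, 8.5],
  [[1.5, 3.6, 0], 0.12, 8.5],
  [[1.5, 3.6, 0], 0.12, 8.5],
  [[1.5, 3.6, 0], 0.12, 8.5],
  [[1.5, 3.6, 0], 0.12, 8.5],
])

```text
clock: 0.98
eef_pos: [376.1, -221.0, 242.3]
tcp_rot: [3.141, 0.0, 1.575]
contact_force: [1.9, -0.4, -0.2]
opening: 0.995
```

Call:
servo_tool([
  [[1.5, 3.6, 0], 0, 8.5],
  [[1.5, 3.6, 0], 0, 8.5],
  [[1.5, 3.6, 0], 0, 8.5],
  [[1.5, 3.6, 0], 0, 8.5],
  [[1.5, 3.6, 0], 0, 8.5],
])

```text
clock: 1.4
eef_pos: [451.1, -40.8, 242.4]
tcp_rot: [3.141, 0.0, 1.57]
contact_force: [1.3, 0.3, 0.1]
opening: 0.989
```

Call:
servo_tool([
  [[1.5, 3.6, 0], 0, 8.5],
  [[1.5, 3.6, 0], 0, 8.5],
  [[1.5, 3.6, 0], 0, 8.5],
  [[1.5, 3.6, 0], 0, 8.5],
  [[0, 0, 0], 0, 8.5],
])

```text
clock: 1.82
eef_pos: [513.2, 106.7, 242.4]
tcp_rot: [3.139, -0.002, 1.573]
contact_force: [-0.1, 0.2, -0.6]
opening: 1.001
```

Call:
servo_tool([
  [[2.0, 3.5, 0], 0.0, 8.5],
  [[2.0, 3.5, 0], 0.0, 8.5],
  [[2.0, 3.5, 0], 0.03, 8.5],
  [[1.4, 3.5, 0], 0, 8.5],
  [[0, 0, 0], 0, 8.5],
])

```text
clock: 2.23
eef_pos: [587.0, 246.6, 241.9]
tcp_rot: [3.14, -0.002, 1.602]
contact_force: [-1.0, -0.7, 0.3]
opening: 0.998
```

```bash
cat >> h.py <<'E'
from scipy.spatial.transform import Rotation as Ro
def wristT(d,s):
    T=np.eye(4); T[:3,:3]=Ro.from_euler('xyz',s['tcp_rot']).as_matrix(); T[:3,3]=s['eef_pos']; return T@np.array(d['hand_eye'])
def wsnap(fn,crop=None,scale=1):
    s=r.sense(); d=snap('wrist',fn,crop,scale); T=wristT(d,s); np.save('wT.npy',T); return d,T
E
python3 - <<'E'
from h import *
d,T=wsnap('w1.png'); print(r.sense()['eef_pos'])
E
```

```text
[585.54301271 243.90169933 241.515767  ]
```

View pics/w1.png

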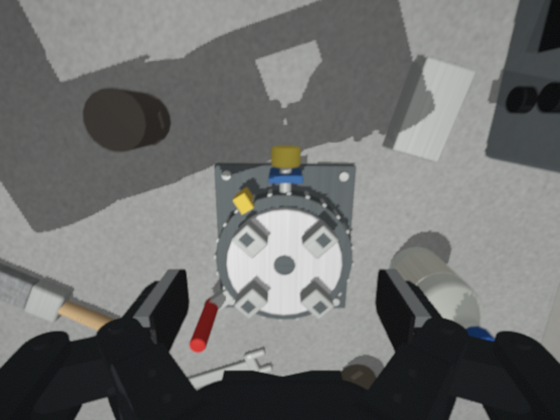

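```bash
python3 - <<'E'
from h import *
d=load('wrist'); T=np.load('wT.npy'); im=d['frame'][:,:,::-1]
show(im,'w1c.png',(200,130,370,330),3)
for n,u,v,z in [('knobtop',286,155,59),('chuckc',285,265,50),('knob0',286,147,59),('knob1',286,167,59)]: print(n,px_z(d,u,v,z,T).round(1))
W=cloud(d,T);Z=W[...,2]
for n,sl in [('jaws',(slice(210,325),slice(220,345)))]:
    m=np.zeros(Z.shape,np.uint8); m[sl]=(Z[sl]>66)&(Z[sl]<77)
    k,l,s,c=cv2.connectedComponentsWithStats(m)
    for i in range(1,k):
        if s[i,4]>60: q=W[l==i]; print(c[i],s[i,4],q.mean(0).round(1),cv2.minEnclosingCircle(q[:,:2].astype(np.float32)))
E
```

```text
knobtop [588.8 282.   59. ]
chuckc [592.2 159.8  50. ]
knob0 [588.5 289.6  59. ]
knob1 [589.2 270.3  59. ]
[249.70448179 239.232493  ] 714 [555.1 198.6  73. ] ((554.8526611328125, 197.3818359375), 17.8709716796875)
[319.82112676 239.9915493 ] 710 [625.6 200.   72.9] ((625.9737548828125, 198.76246643066406), 18.129287719726562)
[250.83067093 300.69488818] 626 [556.6 128.   72.7] ((556.6506958007812, 125.54360961914062), 18.582393646240234)
[316.8608 301.248 ] 625 [627.1 129.5  72.7] ((627.4000244140625, 127.81055450439453), 18.008119583129883)
```

View pics/w1c.png

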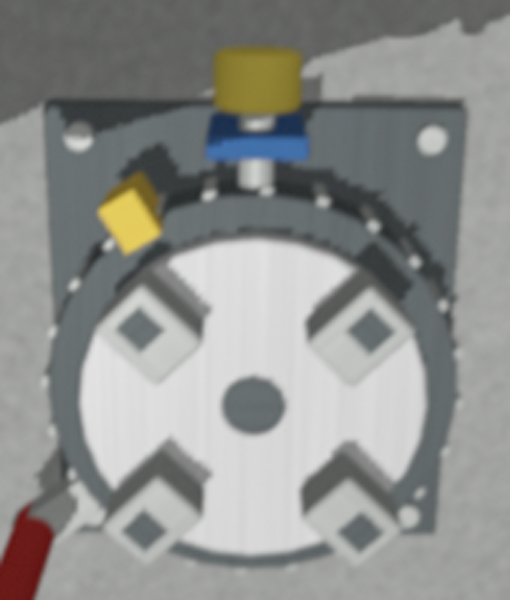

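Call:
servo_tool([
  [[0.3, 3.8, 0], 0.0, 6],
  [[0, 0, -4], 0.0, 6],
  [[0, 0, -4], 0, 6],
  [[0, 0, -4], 0, 6],
  [[0, 0, 0], 0, 6],
])

```text
clock: 2.7
eef_pos: [582.7, 275.9, 114.6]
tcp_rot: [-3.13, 0.005, 1.6]
contact_force: [-1.6, -1.5, -0.9]
opening: 0.704
```

Call:
servo_tool([
  [[0, 0, -3], 0.0, 6],
  [[0, 0, -3], 0.0, 6],
  [[0, 0, -2.7], 0, 6],
  [[0, 0, 0], 0, 6],
  [[0, 0, 0], 0, 6],
])

```text
clock: 3.12
eef_pos: [587.7, 278.4, 36.0]
tcp_rot: [-3.14, 0.001, 1.599]
contact_force: [1.0, -0.4, 0.8]
opening: 0.702
```

```bash
python3 - <<'E'
from h import *
print(r.sense()['eef_pos'])
d,T=wsnap('w2.png')
snap('side','s2.png',(130,180,330,380),3)
E
```

```text
[587.67584894 278.40255484  36.03112301]
```

View pics/w2.png

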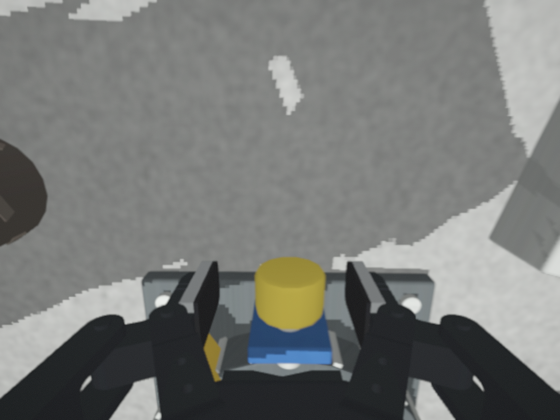

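View pics/s2.png

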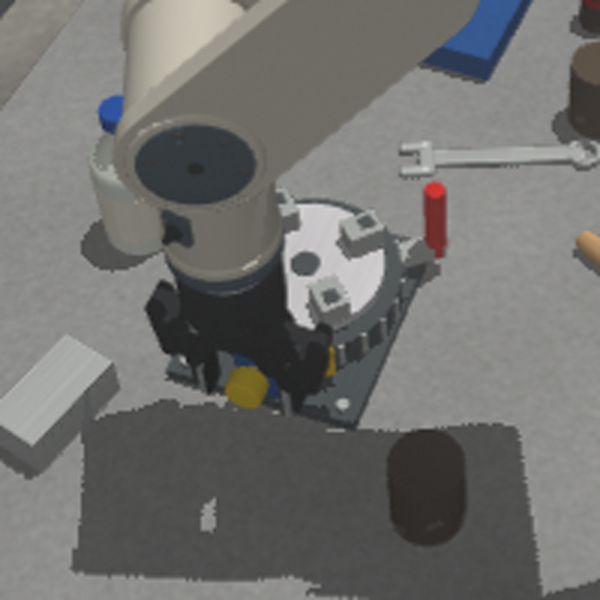

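Call:
servo_tool([
  [[0.1, 0.4, -0.1], 0.0, 6],
  [[0, 0, 0], 0.0, 2.5],
  [[0, 0, 0], 0, 2.5],
  [[0, 0, 0], 0, 2.5],
  [[0, 0, 0], 0, 2.5],
], squeeze=50)

```text
clock: 3.63
eef_pos: [590.5, 283.9, 35.8]
tcp_rot: [3.138, -0.001, 1.6]
contact_force: [2.9, 0.4, 5.6]
opening: 0.333
```

Call:
servo_tool([
  [[0, 0, 0], 0.0, 2.5],
  [[0, 0, 0], 0.0, 2.5],
  [[0, 0, 0], 0, 2.5],
])

```text
clock: 3.88
eef_pos: [590.5, 283.9, 35.8]
tcp_rot: [3.138, -0.001, 1.6]
contact_force: [2.4, 0.5, 6.6]
opening: 0.332
```

Call:
servo_tool([
  [[0, 0.7, 0], 0.0, 2.5],
  [[0, 0.7, 0], 0.0, 2.5],
  [[-0.1, 0.7, 0], 0, 2.5],
  [[0, 0.7, 0], 0, 2.5],
  [[0, 0.2, 0], 0, 2.5],
])

```text
clock: 4.3
eef_pos: [589.8, 313.5, 35.8]
tcp_rot: [3.138, 0.001, 1.601]
contact_force: [7.1, -13.2, 11.3]
opening: 0.337
```

Call:
servo_tool([
  [[0, 0.2, 0], 0.0, 2.5],
  [[0, 0, 0], 0.0, 2.5],
  [[0, 0, 0], 0, 2.5],
])

```text
clock: 4.55
eef_pos: [589.8, 313.4, 35.7]
tcp_rot: [3.139, 0.002, 1.601]
contact_force: [6.2, -14.3, 10.1]
opening: 0.332
```

```bash
python3 - <<'E'
from h import *
d,T=wsnap('w3.png')
E
```

```text
(no output)
```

View pics/w3.png

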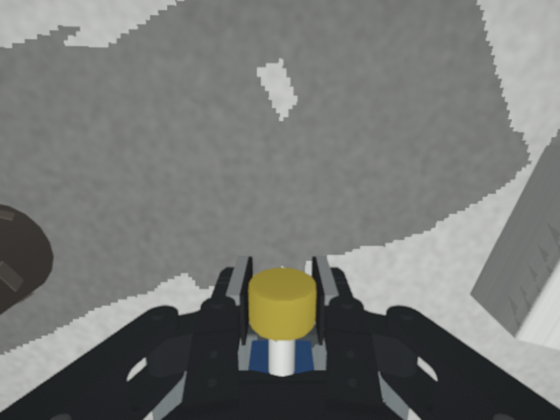

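Call:
servo_tool([
  [[0, 0.3, 0], 0.0, 2.5],
  [[0, 0, 0], 0.0, 2.5],
  [[0, 0, 0], 0, 2.5],
])

```text
clock: 4.85
eef_pos: [589.8, 313.6, 35.7]
tcp_rot: [3.14, 0.006, 1.601]
contact_force: [7.2, -28.1, 15.3]
opening: 0.335
```

Call:
servo_tool([
  [[0, -0.4, 0], 0.0, 2.5],
  [[0, 0, 0], 0.0, 6],
  [[0, 0, 0], 0, 6],
  [[0, 0, 0], 0, 6],
  [[0, 0, 2], 0, 6],
])

```text
clock: 5.27
eef_pos: [584.9, 313.3, 50.6]
tcp_rot: [-3.135, 0.003, 1.6]
contact_force: [-1.5, -0.5, 0.1]
opening: 0.702
```

Call:
servo_tool([
  [[0, 0, 4], 0.0, 6],
  [[0, 0, 4], 0.0, 8.5],
  [[0, 0, 4], 0, 8.5],
  [[0, 0, 4], 0, 8.5],
  [[0, 0, 2.7], 0, 8.5],
])

```text
clock: 5.68
eef_pos: [588.1, 315.2, 245.2]
tcp_rot: [3.139, -0.001, 1.601]
contact_force: [0.4, 1.1, 0.1]
opening: 0.996
```

```bash
python3 - <<'E'
from h import *
print(r.sense()['eef_pos'],r.sense()['contact_force'])
d,T=wsnap('w4.png')
d=snap('top','t4.png')
E
```

```text
[588.10138355 315.22024172 245.1644149 ] [0.43190158 1.12995066 0.05794663]
```

View pics/w4.png

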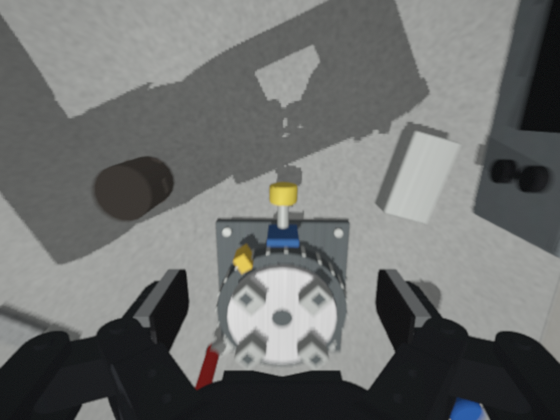

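View pics/t4.png

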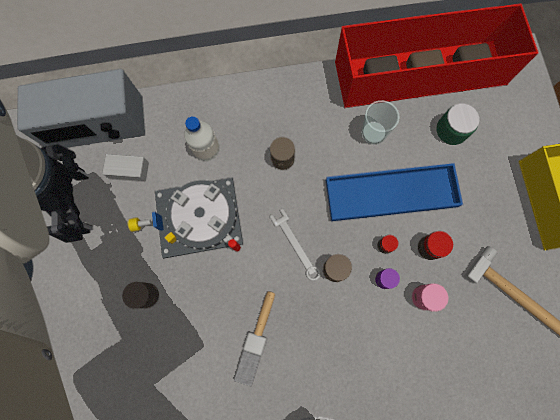

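Call:
servo_tool([
  [[-0.9, -4.05, 0], 0.0, 8.5],
  [[-0.9, -4.05, 0], 0.0, 8.5],
  [[-0.9, -4.05, 0], 0, 8.5],
  [[-0.9, -4.05, 0], 0, 8.5],
  [[-0.9, -4.05, 0], 0, 8.5],
])

```text
clock: 6.2
eef_pos: [541.2, 110.5, 240.0]
tcp_rot: [-3.139, 0.0, 1.601]
contact_force: [1.1, -0.8, 0.8]
opening: 0.996
```

Call:
servo_tool([
  [[-0.9, -4.05, 0], 0.0, 8.5],
  [[-0.9, -4.05, 0], 0.0, 8.5],
  [[-0.9, -4.05, 0], 0, 8.5],
  [[-0.9, -4.05, 0], 0, 8.5],
  [[-0.9, -4.05, 0], 0, 8.5],
])

```text
clock: 6.62
eef_pos: [496.4, -91.9, 240.2]
tcp_rot: [-3.14, -0.001, 1.601]
contact_force: [0.6, -0.2, -0.6]
opening: 0.995
```

Call:
servo_tool([
  [[-0.9, -4.05, 0], 0.0, 8.5],
  [[-0.9, -4.05, 0], 0.0, 8.5],
  [[-0.9, -4.05, 0], 0, 8.5],
  [[-0.9, -4.05, 0], 0, 8.5],
  [[-0.9, -4.05, 0], 0, 8.5],
])

```text
clock: 7.03
eef_pos: [451.7, -294.3, 240.2]
tcp_rot: [-3.14, -0.001, 1.6]
contact_force: [1.0, 0.8, 0.3]
opening: 0.993
```

Call:
servo_tool([
  [[-1.3, -4, 0], 0.0, 8.5],
  [[0, -0.2, 0], 0.0, 8.5],
  [[0, 0, 0], 0, 8.5],
])

```text
clock: 7.28
eef_pos: [438.9, -336.1, 239.9]
tcp_rot: [-3.14, -0.002, 1.596]
contact_force: [-0.1, 0.1, -0.6]
opening: 0.995
```

```bash
python3 - <<'E'
from h import *
print(r.sense()['eef_pos'],r.sense()['contact_force'])
d,T=wsnap('w5.png')
E
```

```text
[ 438.87496994 -336.10667571  239.94561091] [-0.10428927  0.06111955 -0.60163532]
```

View pics/w5.png

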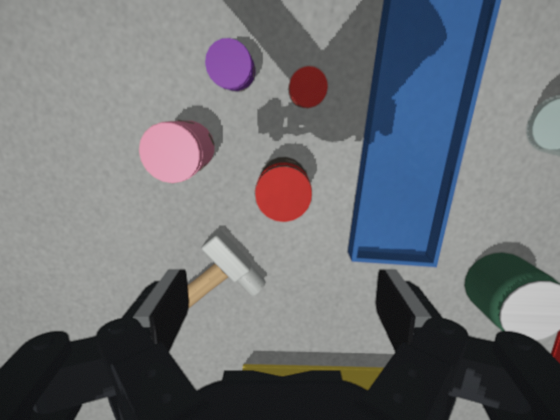

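```bash
python3 - <<'E'
from h import *
d=load('wrist'); T=np.load('wT.npy')
W=cloud(d,T);Z=W[...,2]
sl=(slice(150,230),slice(240,330)); m=np.zeros(Z.shape,np.uint8); m[sl]=(Z[sl]>64)&(Z[sl]<77)
q=W[m>0]; print(q.mean(0).round(1),cv2.minEnclosingCircle(q[:,:2].astype(np.float32)), px_z(d,284,193,70,T))
print('hammer',[px_z(d,u,v,20,T).round() for u,v in [(220,237),(262,290),(205,250)]])
print('tray',[px_z(d,u,v,28,T).round(1) for u,v in [(350,261),(439,265)]])
E
```

```text
[ 438.  -336.1   71.9] ((438.0584411621094, -337.1912536621094), 28.2512149810791) [ 439.25875628 -335.69078297   70.        ]
hammer [array([ 366., -403.,   20.]), array([ 416., -472.,   20.]), array([ 348., -420.,   20.])]
tray [array([ 519.4, -425.9,   28. ]), array([ 623.6, -427.9,   28. ])]
```

Call:
servo_tool([
  [[0, 0, -4], 0.0, 8.5],
  [[0, 0, -4], 0.0, 8.5],
  [[0, 0, -4], 0, 8.5],
  [[0, 0, -4], 0, 8.5],
  [[0, 0, -3.7], 0, 8.5],
])

```text
clock: 7.75
eef_pos: [440.1, -332.3, 42.1]
tcp_rot: [-3.141, -0.001, 1.602]
contact_force: [-0.6, -0.6, 0.2]
opening: 0.995
```

Call:
servo_tool([
  [[0, 0, 0], 0.0, 8.5],
  [[0, 0, 0], 0.0, 5],
  [[0, 0, 0], 0, 5],
  [[0, 0, 0], 0, 5],
  [[0, 0, 0], 0, 5],
], squeeze=40)

```text
clock: 8.17
eef_pos: [441.4, -335.5, 46.8]
tcp_rot: [3.139, 0.002, 1.6]
contact_force: [-0.1, 2.3, 5.4]
opening: 0.646
```

Call:
servo_tool([
  [[0, 0, 0], 0.0, 5],
  [[0, 0, 0], 0.0, 5],
])

```text
clock: 8.33
eef_pos: [441.4, -335.5, 46.8]
tcp_rot: [3.138, 0.002, 1.6]
contact_force: [0.2, 3.8, 9.5]
opening: 0.642
```

```bash
python3 - <<'E'
from h import *
print(r.sense()['eef_pos'],r.sense()['contact_force'])
d,T=wsnap('w6.png')
snap('side','s6.png',(280,80,480,280),3)
E
```

```text
[ 441.4349329  -335.46858579   46.80324761] [0.17733251 3.81227649 9.48421631]
```

View pics/w6.png

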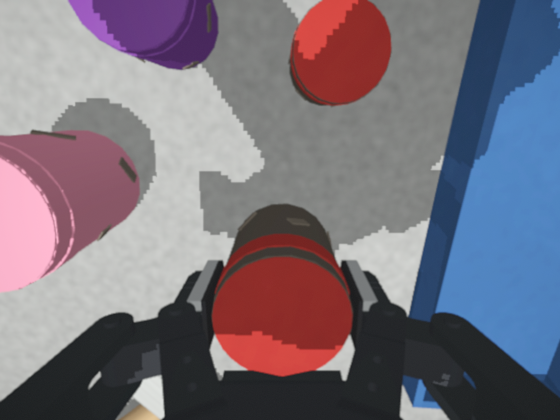

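View pics/s6.png

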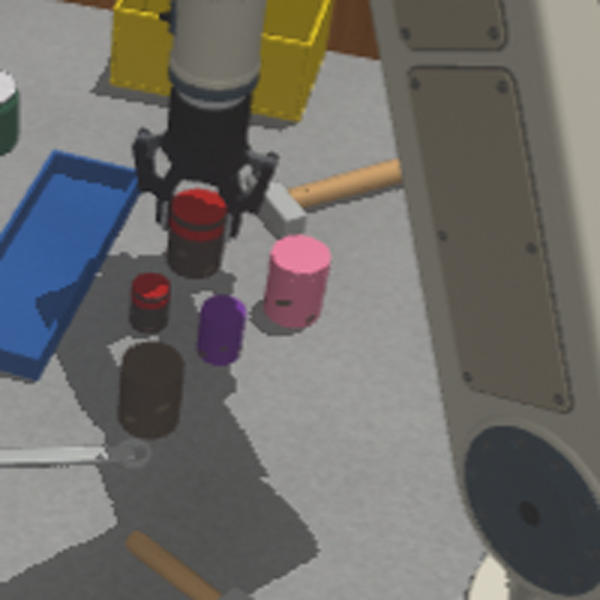

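Call:
servo_tool([
  [[0, 0, 1], 0.0, 5],
  [[0, 0, 2], 0.0, 5],
  [[0, 0, 4], 0, 5],
  [[0, 0, 4], 0, 5],
  [[0, 0, 4], 0, 5],
], squeeze=60)

```text
clock: 8.85
eef_pos: [439.4, -334.5, 196.9]
tcp_rot: [-3.142, 0.0, 1.6]
contact_force: [1.0, -0.7, -5.6]
opening: 0.636
```

```bash
python3 - <<'E'
from h import *
s=r.sense();print(s['eef_pos'],s['contact_force'],s['opening'])
d,T=wsnap('w7.png')
d=snap('side','s7.png',(280,40,480,240),3)
E
```

```text
[ 439.40370112 -334.51328635  196.92129064] [ 1.02090909 -0.74408335 -5.57547848] 0.636046194808362
```

View pics/w7.png

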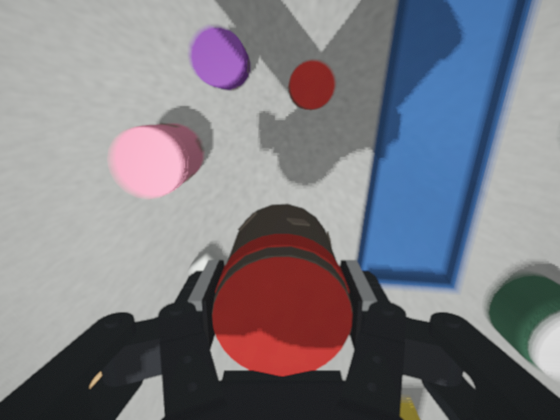

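View pics/s7.png

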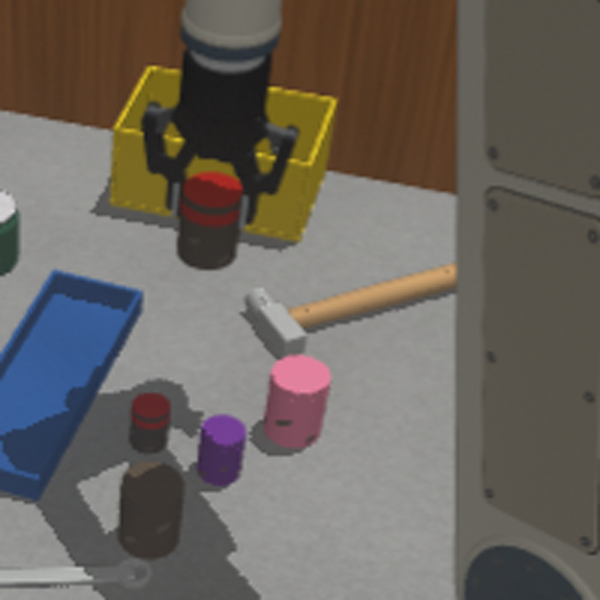

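Call:
servo_tool([
  [[0.6, 1.8, 0.5], 0.0, 5],
  [[1.1, 3.5, 0], 0.0, 5],
  [[1.1, 3.5, 0], 0, 5],
  [[1.1, 3.5, 0], 0, 5],
  [[1.1, 3.5, 0], 0, 5],
])

```text
clock: 9.37
eef_pos: [489.6, -175.3, 199.5]
tcp_rot: [3.142, 0.0, 1.599]
contact_force: [-0.3, -0.5, -4.9]
opening: 0.641
```

Call:
servo_tool([
  [[1.1, 3.5, 0], 0.0, 5],
  [[1.1, 3.5, 0], 0.0, 5],
  [[1.1, 3.5, 0], 0, 5],
  [[1.1, 3.5, 0], 0, 5],
  [[1.1, 3.5, 0], 0, 5],
])

```text
clock: 9.78
eef_pos: [544.7, -0.1, 199.4]
tcp_rot: [-3.142, 0.0, 1.6]
contact_force: [0.4, -0.5, -5.1]
opening: 0.642
```

Call:
servo_tool([
  [[1.1, 3.5, 0], 0.0, 5],
  [[1.1, 3.5, 0], 0.0, 5],
  [[1.1, 3.5, 0], 0, 5],
  [[1.1, 3.5, 0], 0, 5],
  [[0.5, 1.5, 0], 0, 5],
])

```text
clock: 10.2
eef_pos: [594.6, 157.1, 199.4]
tcp_rot: [3.141, -0.002, 1.601]
contact_force: [0.9, -0.5, -4.1]
opening: 0.639
```

Call:
servo_tool([
  [[0, 0, 0], 0.0, 5],
  [[0, 0, 0], 0.0, 5],
])

```text
clock: 10.37
eef_pos: [593.4, 153.6, 198.9]
tcp_rot: [-3.141, 0.001, 1.602]
contact_force: [-0.1, -1.0, -4.6]
opening: 0.641
```

Call:
servo_tool([
  [[0.1, 0.9, 0], 0.0, 5],
  [[0, 0, -3], 0.0, 5],
  [[0, 0, -3], 0.0, 5],
  [[0, 0, -2.5], 0.0, 5],
  [[0, 0, 0], 0.0, 5],
])

```text
clock: 10.78
eef_pos: [591.3, 160.3, 109.6]
tcp_rot: [-3.133, 0.002, 1.598]
contact_force: [-1.5, 0.3, -4.0]
opening: 0.641
```

```bash
python3 - <<'E'
from h import *
s=r.sense();print(s['eef_pos'],s['contact_force'],s['opening'])
d,T=wsnap('w8.png')
d=snap('side','s8.png',(130,160,330,360),3)
d=snap('top','t8.png',(110,110,310,310),3)
E
```

```text
[591.32726164 160.25279017 109.56613771] [-1.53054268  0.32751656 -3.96679469] 0.6412376914344429
```

View pics/w8.png

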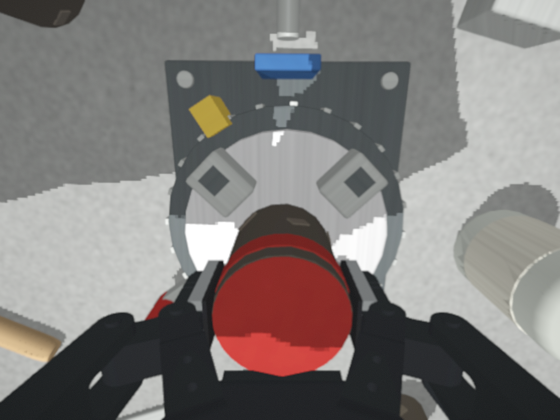

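View pics/s8.png

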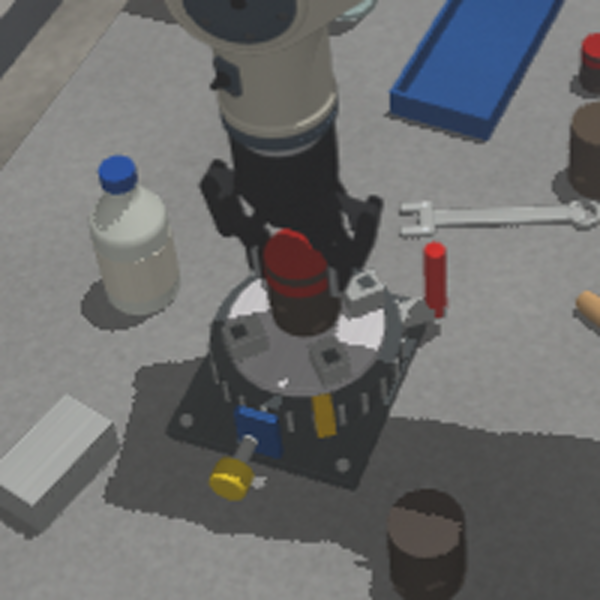

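View pics/t8.png

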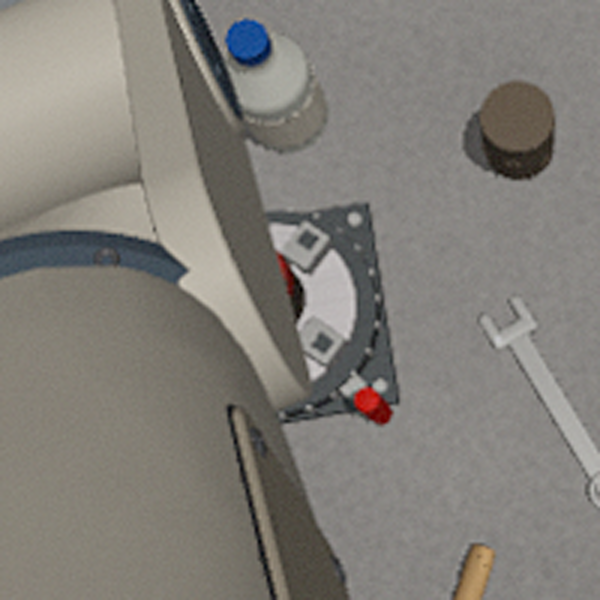

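Call:
servo_tool([
  [[0, 0, 0], 0.0, 5],
  [[0, 0, 0], 0.0, 5],
])

```text
clock: 11.1
eef_pos: [596.3, 162.2, 116.3]
tcp_rot: [3.139, -0.001, 1.599]
contact_force: [0.6, 0.1, -5.2]
opening: 0.638
```

Call:
servo_tool([
  [[0, 0, -0.8], 0.0, 5],
  [[0, 0, -0.7], 0.0, 5],
  [[0, 0, 0], 0.0, 5],
  [[0, 0, 0], 0.0, 5],
  [[0, 0, 0], 0.0, 5],
])

```text
clock: 11.52
eef_pos: [594.9, 162.1, 99.1]
tcp_rot: [-3.141, 0.0, 1.6]
contact_force: [0.0, -0.8, -3.9]
opening: 0.641
```

Call:
servo_tool([
  [[0, 0, -0.2], 0.0, 5],
  [[0, 0, 0], 0.0, 5],
  [[0, 0, 0], 0.0, 5],
  [[0, 0, 0], 0.0, 5],
])

```text
clock: 11.85
eef_pos: [595.0, 162.2, 97.3]
tcp_rot: [3.142, -0.0, 1.6]
contact_force: [-0.5, 1.4, -4.0]
opening: 0.641
```

Call:
servo_tool([
  [[0, 0, -0.1], 0.0, 5],
  [[0, 0, 0], 0.0, 5],
  [[0, 0, 0], 0.0, 5],
])

```text
clock: 12.1
eef_pos: [595.1, 162.2, 97.0]
tcp_rot: [3.141, -0.0, 1.6]
contact_force: [-3.4, 0.1, 5.6]
opening: 0.639
```

Call:
servo_tool([
  [[0, 0, -0.1], 0.0, 5],
  [[0, 0, 0], 0.0, 5],
  [[0, 0, 0], 0.0, 5],
])

```text
clock: 12.35
eef_pos: [595.2, 162.2, 96.9]
tcp_rot: [3.141, -0.0, 1.6]
contact_force: [-6.6, -1.2, 14.8]
opening: 0.638
```

Call:
servo_tool([
  [[0, 0, 0.1], 0.0, 5],
  [[0, 0, 0], 0.0, 6],
  [[0, 0, 0], 0.0, 7.5],
  [[0, 0, 0], 0.0, 7.5],
  [[0, 0, 0], 0.0, 7.5],
])

```text
clock: 12.77
eef_pos: [595.2, 162.1, 96.2]
tcp_rot: [3.141, -0.0, 1.6]
contact_force: [-0.1, -0.5, 0.1]
opening: 0.878
```

Call:
servo_tool([
  [[0, 0, 1], 0.0, 7.5],
  [[0, 0, 3], 0.0, 7.5],
  [[0, 0, 4], 0.0, 7.5],
  [[0, 0, 0], 0.0, 7.5],
  [[0, 0, 0], 0.0, 7.5],
])

```text
clock: 13.18
eef_pos: [596.9, 162.6, 179.6]
tcp_rot: [3.136, -0.001, 1.6]
contact_force: [-0.6, -0.5, -0.8]
opening: 0.879
```

```bash
python3 - <<'E'
from h import *
s=r.sense();print(s['eef_pos'],s['contact_force'],s['opening'])
d,T=wsnap('w9.png')
d=snap('side','s9.png',(130,160,330,360),3)
E
```

```text
[596.90587949 162.61579424 179.61925957] [-0.64815703 -0.50661828 -0.848786  ] 0.8792577879018105
```

View pics/w9.png

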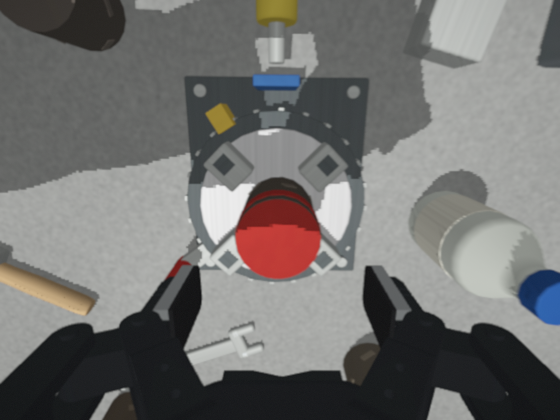

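View pics/s9.png

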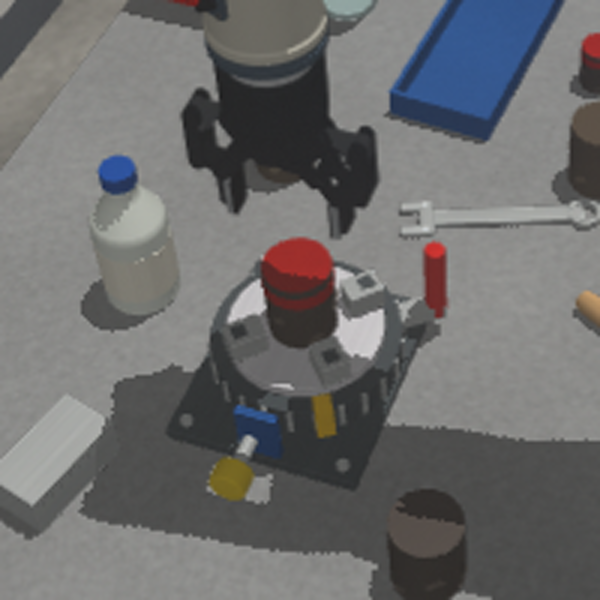

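Call:
servo_tool([
  [[-1.8, -1.4, 0], -0.12, 6],
  [[-1.8, -1.4, 0], -0.12, 6],
  [[-1.8, -1.4, 0], -0.12, 6],
  [[-1.8, -1.4, 0], -0.12, 6],
  [[-1.7, -1.2, 0], -0.12, 6],
])

```text
clock: 13.7
eef_pos: [503.9, 93.2, 174.9]
tcp_rot: [-3.14, 0.002, 0.994]
contact_force: [0.1, -0.9, 1.4]
opening: 0.705
```

Call:
servo_tool([
  [[0, 0, 0], -0.12, 6],
  [[0, 0, 0], -0.12, 6],
  [[0, 0, 0], -0.1, 6],
  [[0, 0, 0], 0, 6],
  [[0, 0, 0], 0, 6],
])

```text
clock: 14.12
eef_pos: [505.4, 94.0, 175.4]
tcp_rot: [-3.141, 0.002, 0.663]
contact_force: [-0.1, -0.1, -0.1]
opening: 0.698
```

```bash
python3 - <<'E'
from h import *
s=r.sense();print(s['eef_pos'],s['tcp_rot'],s['opening'])
d,T=wsnap('w10.png')
d=snap('top','t10.png',(110,110,310,310),3)
E
```

```text
[505.35388672  93.9795405  175.38764807] [-3.14074214e+00  1.64717093e-03  6.62992387e-01] 0.6978606151866958
```

View pics/w10.png

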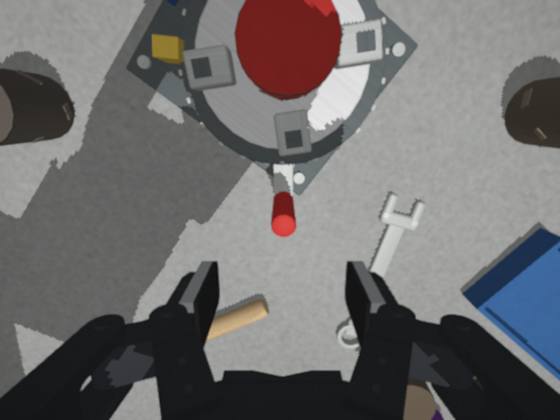

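View pics/t10.png

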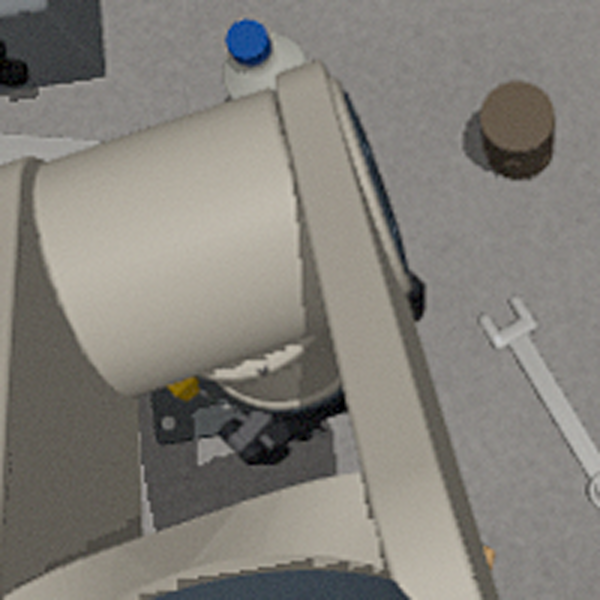

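```bash
python3 - <<'E'
from h import *
d=load('wrist'); T=np.load('wT.npy')
print(px_z(d,284,225,100,T),px_depth(d,284,222,T))
E
```

```text
[505.81658456  93.20840511 100.        ] [507.79458029  94.76913027 100.99284118]
```

Call:
servo_tool([
  [[0.2, 0.05, -3.5], 0, 6],
  [[0, 0, -3.5], 0, 6],
  [[0, 0, -2.9], 0, 6],
  [[0, 0, 0], 0, 6],
  [[0, 0, 0], 0, 6],
])

```text
clock: 14.63
eef_pos: [506.8, 94.4, 76.3]
tcp_rot: [-3.14, 0.003, 0.661]
contact_force: [0.1, -0.4, 0.9]
opening: 0.704
```

Call:
servo_tool([
  [[0, 0, 0], 0, 3],
  [[0, 0, 0], 0, 1],
  [[0, 0, 0], 0, 1],
  [[0, 0, 0], 0, 1],
  [[0, 0, 0], 0, 1],
], squeeze=35)

```text
clock: 15.05
eef_pos: [509.1, 94.9, 79.0]
tcp_rot: [3.14, -0.002, 0.66]
contact_force: [-0.7, 0.5, 7.1]
opening: 0.2
```

Call:
servo_tool([
  [[0, 0, 0], 0, 1],
  [[0, 0, 0], 0, 1],
  [[0, 0, 0], 0, 1],
])

```text
clock: 15.3
eef_pos: [509.1, 94.8, 79.0]
tcp_rot: [3.14, -0.002, 0.66]
contact_force: [-0.3, -0.4, 7.7]
opening: 0.201
```

```bash
python3 - <<'E'
from h import *
s=r.sense();p=s['eef_pos'];print(p,s['tcp_rot'])
C=np.array([594.5,162.3]); v=p[:2]-C; print(np.linalg.norm(v),np.arctan2(v[1],v[0]))
a0=np.arctan2(v[1],v[0])
prev=v
for k in range(1,13):
    a=a0-.1*k; w=np.linalg.norm(v)*np.array([np.cos(a),np.sin(a)]); print(k,((w-prev)/10).round(2)); prev=w
d,T=wsnap('w11.png')
E
```

```text
[509.07858305  94.84909     78.95044631] [ 3.14039356e+00 -2.42270573e-03  6.60031366e-01]
108.84136958652829 -2.4732098544802996
1 [-0.63  0.89]
2 [-0.54  0.95]
3 [-0.44  0.99]
4 [-0.34  1.03]
5 [-0.24  1.06]
6 [-0.13  1.08]
7 [-0.02  1.09]
8 [0.09 1.08]
9 [0.2  1.07]
10 [0.3  1.05]
11 [0.41 1.01]
12 [0.5  0.96]
```

View pics/w11.png

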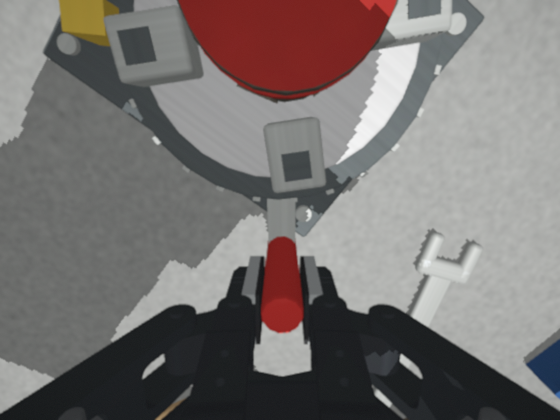

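Call:
servo_tool([
  [[-0.63, 0.89, 0], -0.1, 1],
  [[-0.54, 0.95, 0], -0.1, 1],
  [[-0.44, 0.99, 0], -0.1, 1],
  [[0, 0, 0], 0, 1],
])

```text
clock: 15.68
eef_pos: [492.4, 124.2, 79.0]
tcp_rot: [-3.142, -0.003, 0.354]
contact_force: [-2.5, 0.7, 7.9]
opening: 0.199
```

Call:
servo_tool([
  [[-0.34, 1.03, 0], -0.1, 1],
  [[-0.24, 1.06, 0], -0.1, 1],
  [[-0.13, 1.08, 0], -0.1, 1],
  [[0, 0, 0], 0, 1],
])

```text
clock: 16.02
eef_pos: [485.7, 156.2, 79.0]
tcp_rot: [-3.141, -0.003, 0.054]
contact_force: [-1.6, 0.4, 9.0]
opening: 0.196
```

Call:
servo_tool([
  [[-0.02, 1.09, 0], -0.1, 1],
  [[0.09, 1.08, 0], -0.1, 1],
  [[0.2, 1.07, 0], -0.1, 1],
  [[0, 0, 0], 0, 1],
  [[0, 0, 0], 0, 1],
])

```text
clock: 16.43
eef_pos: [488.7, 187.9, 78.9]
tcp_rot: [-3.14, -0.002, -0.239]
contact_force: [-1.5, 0.4, 10.0]
opening: 0.201
```

```bash
python3 - <<'E'
from h import *
s=r.sense();p=s['eef_pos'];print(p,s['tcp_rot'],s['contact_force'])
C=np.array([594.5,162.3]); v=p[:2]-C; print(np.linalg.norm(v),np.arctan2(v[1],v[0])-2*np.pi+2.473)
d,T=wsnap('w12.png')
E
```

```text
[488.70225848 187.92578285  78.94774166] [-3.13961602e+00 -2.42539049e-03 -2.38627651e-01] [-1.54120135  0.403642    9.97939172]
108.85698349935564 -0.9062307908438223
```

View pics/w12.png

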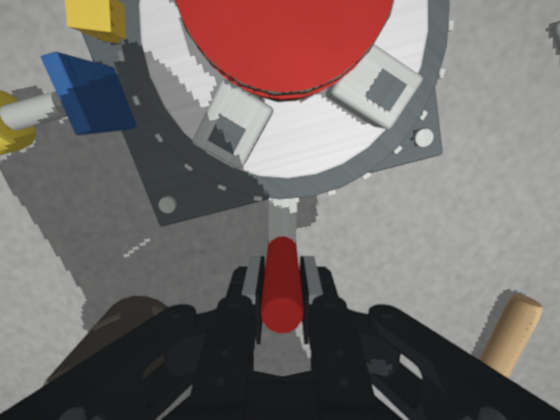

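Call:
servo_tool([
  [[0.3, 1.05, 0], -0.1, 1],
  [[0, 0, 0], 0, 1],
  [[0, 0, 0], 0, 1],
])

```text
clock: 16.73
eef_pos: [491.2, 196.6, 78.9]
tcp_rot: [3.141, -0.002, -0.337]
contact_force: [-1.2, -10.3, 13.0]
opening: 0.2
```

Call:
servo_tool([
  [[0.2, 0.5, 0], -0.05, 1],
  [[0, 0, 0], 0, 1],
  [[0, 0, 0], 0, 1],
])

```text
clock: 16.98
eef_pos: [492.3, 199.9, 78.9]
tcp_rot: [3.138, -0.001, -0.386]
contact_force: [-3.4, -18.1, 19.5]
opening: 0.198
```

Call:
servo_tool([
  [[0.15, 0.5, 0], -0.04, 1],
  [[0, 0, 0], 0, 1],
  [[0, 0, 0], 0, 1],
])

```text
clock: 17.23
eef_pos: [493.5, 202.9, 78.8]
tcp_rot: [3.135, -0.002, -0.425]
contact_force: [-1.6, -31.8, 21.4]
opening: 0.195
```

Call:
servo_tool([
  [[0.03, 0.2, 0], 0, 1],
  [[0, 0, 0], 0, 1],
  [[0, 0, 0], 0, 1],
])

```text
clock: 17.48
eef_pos: [493.8, 203.8, 78.8]
tcp_rot: [3.133, -0.002, -0.425]
contact_force: [0.2, -36.6, 22.4]
opening: 0.201
```

Call:
servo_tool([
  [[-0.2, -0.7, 0], 0, 1],
  [[0, 0, 0], 0, 1],
  [[0, 0, 0], 0, 1],
])

```text
clock: 17.73
eef_pos: [492.4, 198.9, 78.8]
tcp_rot: [3.137, -0.002, -0.426]
contact_force: [0.6, -23.0, 17.0]
opening: 0.203
```

Call:
servo_tool([
  [[0, 0, 0], 0, 2],
  [[0, 0, 0], 0, 3],
  [[0, 0, 0], 0, 4],
  [[0, 0, 0], 0, 4],
  [[0, 0, 0], 0, 4],
])

```text
clock: 18.15
eef_pos: [492.6, 202.7, 77.7]
tcp_rot: [-3.141, -0.0, -0.429]
contact_force: [0.1, 1.0, -0.4]
opening: 0.471
```

```bash
python3 - <<'E'
from h import *
s=r.sense();p=s['eef_pos'];print(p,s['tcp_rot'],s['contact_force'])
d,T=wsnap('w13.png'); 
d=snap('side','s13.png',(130,160,330,360),3)
E
```

```text
[492.55842442 202.7084916   77.74638182] [-3.14072182e+00 -4.73647884e-04 -4.29406520e-01] [ 0.13557514  1.04144444 -0.41582655]
```

View pics/w13.png

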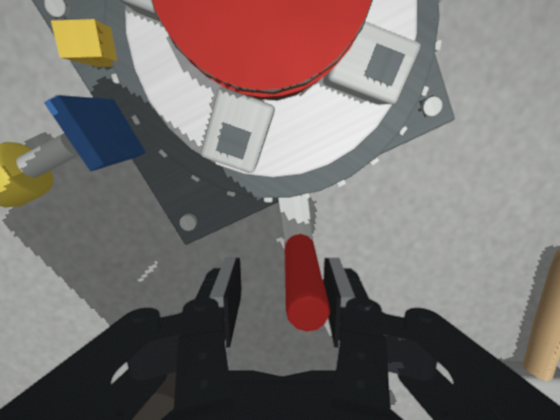

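View pics/s13.png

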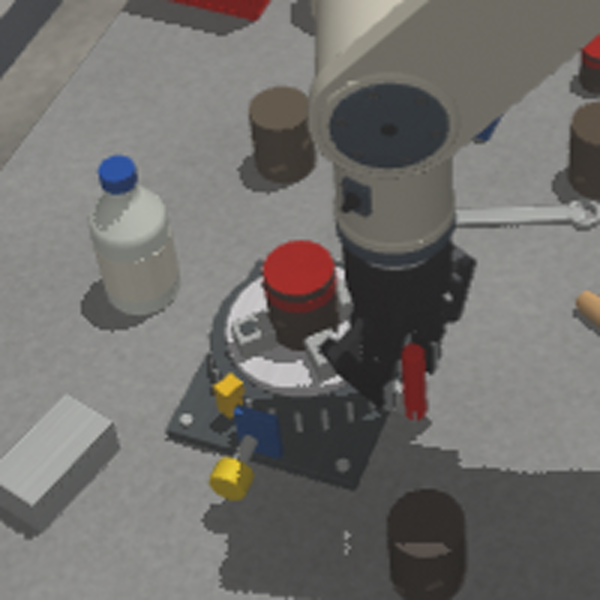

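Call:
servo_tool([
  [[-0.35, -0.9, 0], 0.08, 4],
  [[0, 0, 0], 0, 4],
  [[0, 0, 0], 0, 3],
  [[0, 0, 0], 0, 1],
  [[0, 0, 0], 0, 1],
])

```text
clock: 18.67
eef_pos: [488.9, 193.7, 77.4]
tcp_rot: [3.142, 0.0, -0.351]
contact_force: [-0.3, -0.5, 2.8]
opening: 0.201
```

Call:
servo_tool([
  [[0, 0, 0], 0, 1],
  [[0, 0, 0], 0, 1],
  [[0, 0, 0], 0, 1],
])

```text
clock: 18.92
eef_pos: [488.9, 193.7, 77.5]
tcp_rot: [-3.141, -0.0, -0.351]
contact_force: [-1.5, -0.3, 5.1]
opening: 0.201
```

```bash
python3 - <<'E'
from h import *
s=r.sense();p=s['eef_pos'];print(p,s['tcp_rot'],s['contact_force'])
C=np.array([594.5,162.3]); v=p[:2]-C; print(np.linalg.norm(v),np.arctan2(v[1],v[0])-2*np.pi+2.473)
d,T=wsnap('w14.png')
E
```

```text
[488.91386069 193.7355588   77.45589752] [-3.14133963e+00 -1.09308258e-04 -3.50557948e-01] [-1.54938389 -0.30031444  5.0903102 ]
110.16636134113946 -0.9579603391155946
```

View pics/w14.png

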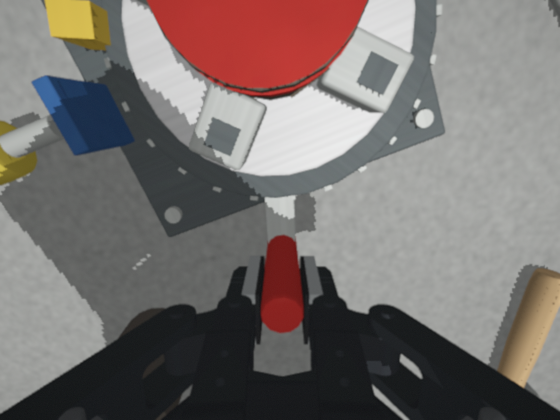

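Call:
servo_tool([
  [[0.13, 0.42, 0], -0.04, 1],
  [[0, 0, 0], 0, 1],
  [[0, 0, 0], 0, 1],
])

```text
clock: 19.22
eef_pos: [489.9, 196.8, 77.4]
tcp_rot: [3.14, -0.0, -0.39]
contact_force: [-1.7, -7.8, 9.0]
opening: 0.199
```

Call:
servo_tool([
  [[0.15, 0.42, 0], -0.04, 1],
  [[0, 0, 0], 0, 1],
  [[0, 0, 0], 0, 1],
])

```text
clock: 19.47
eef_pos: [490.8, 199.7, 77.3]
tcp_rot: [3.137, 0.0, -0.429]
contact_force: [-2.7, -15.4, 13.2]
opening: 0.198
```

Call:
servo_tool([
  [[0.16, 0.41, 0], -0.04, 1],
  [[0, 0, 0], 0, 1],
  [[0, 0, 0], 0, 1],
])

```text
clock: 19.72
eef_pos: [491.8, 202.2, 77.3]
tcp_rot: [3.134, 0.0, -0.468]
contact_force: [-2.5, -26.4, 15.9]
opening: 0.202
```

Call:
servo_tool([
  [[0.12, 0.3, 0], -0.02, 1],
  [[0, 0, 0], 0, 1],
  [[0, 0, 0], 0, 1],
])

```text
clock: 19.97
eef_pos: [492.5, 203.8, 77.2]
tcp_rot: [3.132, 0.0, -0.487]
contact_force: [-2.9, -33.0, 19.6]
opening: 0.197
```

Call:
servo_tool([
  [[-0.08, -0.2, 0], 0, 1],
  [[0, 0, 0], 0, 1],
  [[0, 0, 0], 0, 1],
])

```text
clock: 20.22
eef_pos: [492.1, 202.3, 77.2]
tcp_rot: [3.133, -0.0, -0.488]
contact_force: [-1.9, -30.3, 16.5]
opening: 0.2
```

Call:
servo_tool([
  [[-0.08, -0.2, 0], 0, 1],
  [[0, 0, 0], 0, 1],
  [[0, 0, 0], 0, 1],
])

```text
clock: 20.47
eef_pos: [491.6, 201.0, 77.2]
tcp_rot: [3.135, -0.0, -0.488]
contact_force: [-1.9, -25.9, 15.7]
opening: 0.201
```

Call:
servo_tool([
  [[-0.08, -0.2, 0], 0, 1],
  [[0, 0, 0], 0, 1],
  [[0, 0, 0], 0, 1],
])

```text
clock: 20.72
eef_pos: [491.3, 199.7, 77.3]
tcp_rot: [3.136, -0.001, -0.488]
contact_force: [0.1, -21.8, 11.4]
opening: 0.2
```

Call:
servo_tool([
  [[-0.08, -0.2, 0], 0, 1],
  [[0, 0, 0], 0, 1],
  [[0, 0, 0], 0, 1],
])

```text
clock: 20.97
eef_pos: [490.9, 198.5, 77.3]
tcp_rot: [3.138, -0.001, -0.488]
contact_force: [0.2, -17.5, 9.3]
opening: 0.199
```

Call:
servo_tool([
  [[-0.08, -0.2, 0], 0, 1],
  [[0, 0, 0], 0, 1],
  [[0, 0, 0], 0, 1],
])

```text
clock: 21.22
eef_pos: [490.6, 197.1, 77.3]
tcp_rot: [3.139, -0.002, -0.489]
contact_force: [2.1, -12.9, 6.7]
opening: 0.199
```

Call:
servo_tool([
  [[-0.08, -0.2, 0], 0, 1],
  [[0, 0, 0], 0, 1],
  [[0, 0, 0], 0, 1],
])

```text
clock: 21.47
eef_pos: [490.2, 195.9, 77.4]
tcp_rot: [3.141, -0.002, -0.489]
contact_force: [2.6, -8.9, 4.3]
opening: 0.203
```

Call:
servo_tool([
  [[-0.08, -0.2, 0], 0, 1],
  [[0, 0, 0], 0, 1],
  [[0, 0, 0], 0, 1],
])

```text
clock: 21.72
eef_pos: [489.5, 194.4, 77.4]
tcp_rot: [3.142, -0.002, -0.489]
contact_force: [3.1, -6.7, 2.1]
opening: 0.201
```

Call:
servo_tool([
  [[-0.03, -0.1, 0], 0.05, 1],
  [[0, 0, 0], 0.05, 1],
  [[0, 0, 0], 0, 1],
])

```text
clock: 21.97
eef_pos: [488.8, 193.8, 77.4]
tcp_rot: [-3.142, -0.0, -0.389]
contact_force: [0.8, -5.2, 4.1]
opening: 0.202
```

Call:
servo_tool([
  [[0, 0, 0], 0, 2],
  [[0, 0, 0], 0, 3],
  [[0, 0, 0], 0, 4],
  [[0, 0, 0], 0, 4],
  [[0, 0, 0], 0, 4],
])

```text
clock: 22.38
eef_pos: [488.4, 194.1, 77.2]
tcp_rot: [3.142, 0.0, -0.39]
contact_force: [-0.4, -0.2, 1.0]
opening: 0.467
```

```bash
python3 - <<'E'
from h import *
s=r.sense();p=s['eef_pos'];print(p,s['tcp_rot'],s['contact_force'])
d,T=wsnap('w15.png'); 
E
```

```text
[488.41142043 194.14858619  77.1751121 ] [ 3.14158716e+00  1.74616952e-04 -3.90488551e-01] [-0.41719663 -0.19674383  0.95603439]
```

View pics/w15.png

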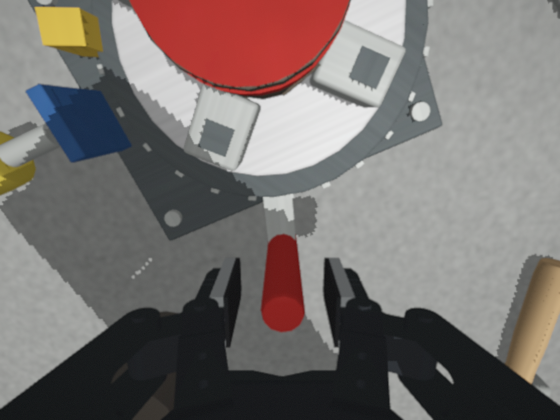

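Call:
servo_tool([
  [[0, 0, 3.5], 0, 4],
  [[0, 0, 4], 0, 6],
  [[0, 0, 4], 0, 6],
  [[0, 0, 4], 0, 6],
  [[0, 0, 0], 0, 6],
])

```text
clock: 22.85
eef_pos: [492.2, 195.5, 240.0]
tcp_rot: [-3.134, -0.008, -0.39]
contact_force: [2.5, 1.0, 0.6]
opening: 0.701
```

Call:
servo_tool([
  [[1, 0, 0], 0.1, 6],
  [[1, 0, 0], 0.1, 6],
  [[1, 0, 0], 0.1, 6],
  [[1, 0, 0], 0.1, 6],
  [[0, 0, 0], 0, 6],
])

```text
clock: 23.27
eef_pos: [529.9, 194.2, 232.3]
tcp_rot: [-3.141, -0.001, 0.014]
contact_force: [-0.5, -0.1, -0.1]
opening: 0.702
```

```bash
python3 - <<'E'
from h import *
s=r.sense();p=s['eef_pos'];print(p,s['tcp_rot'],s['contact_force'])
d,T=wsnap('w16.png'); 
E
```

```text
[529.93791943 194.16679641 232.30676351] [-3.14130232e+00 -1.18937609e-03  1.39137670e-02] [-0.4684416  -0.14270728 -0.05346456]
```

View pics/w16.png

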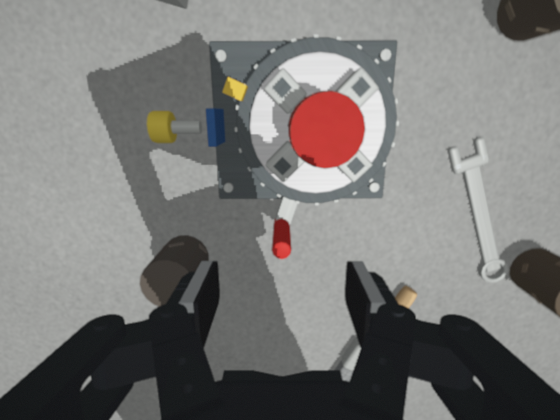

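```bash
python3 - <<'E'
from h import *
d=load('wrist'); T=np.load('wT.npy'); im=d['frame'][:,:,::-1]
show(im,'w16c.png',(210,30,410,270),2.5)
W=cloud(d,T);Z=W[...,2]
m=np.zeros(Z.shape,np.uint8);sl=(slice(60,190),slice(250,390)); m[sl]=(Z[sl]>116)&(Z[sl]<127)
q=W[m>0];print('core',q.mean(0),cv2.minEnclosingCircle(q[:,:2].astype(np.float32)))
for u,v in [(281,87),(360,87),(284,167),(356,166)]: print(px_z(d,u,v,72,T).round(1))
print('handle',px_z(d,282,249,100,T))
E
```

```text
core [592.28360894 162.04306733 122.01352139] ((591.6511840820312, 161.7711181640625), 27.842361450195312)
[623.8 195.8  72. ]
[624.6 128.9  72. ]
[555.9 192.1  72. ]
[557.7 126.6  72. ]
handle [487.01907014 192.94089664 100.        ]
```

View pics/w16c.png

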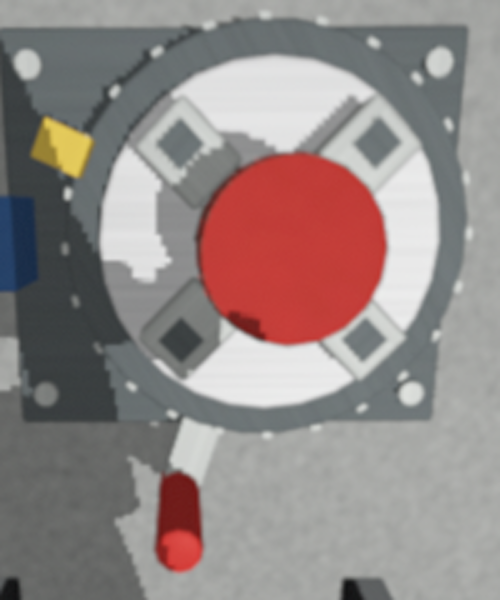

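```bash
python3 - <<'E'
from h import *
d=load('wrist'); T=np.load('wT.npy')
W=cloud(d,T);Z=W[...,2]
m=np.zeros(Z.shape,np.uint8);sl=(slice(40,210),slice(230,410)); m[sl]=(Z[sl]>66)&(Z[sl]<78)
C=np.array([592.2,162.2])
n,l,s,c=cv2.connectedComponentsWithStats(m)
for i in range(1,n):
    if s[i,4]>50:
        q=W[l==i][:,:2]-C; rr=np.linalg.norm(q,axis=1); u=q.mean(0);u/=np.linalg.norm(u); t=q@u; print(c[i].round(),s[i,4],np.degrees(np.arctan2(u[1],u[0])).round(1),'radial',np.percentile(t,[1,99]).round(1))
# wrist 9: open state for compare not saved
E
```

```text
[359.  86.] 875 -44.2 radial [32.2 57.7]
[284.  90.] 1043 46.7 radial [27.3 56.5]
[284. 162.] 820 136.1 radial [29.2 57.8]
[355. 166.] 543 -134.6 radial [38.9 58. ]
```

Call:
servo_tool([
  [[1.5, 3, 0], 0.122, 6],
  [[1.5, 3, 0], 0.122, 6],
  [[1.5, 3, 0], 0.122, 6],
  [[1.5, 3, 0], 0.122, 6],
  [[0, 0, 0], 0.122, 6],
])

```text
clock: 23.73
eef_pos: [589.8, 318.8, 232.0]
tcp_rot: [-3.14, -0.003, 0.624]
contact_force: [-1.5, -0.6, 0.3]
opening: 0.703
```

Call:
servo_tool([
  [[0, 0, 0], 0.122, 6],
  [[0, 0, 0], 0.122, 6],
  [[0, 0, 0], 0.122, 6],
  [[0, 0, 0], 0.122, 6],
  [[0, 0, 0], 0.122, 6],
])

```text
clock: 24.15
eef_pos: [587.6, 314.0, 232.0]
tcp_rot: [-3.141, 0.001, 1.232]
contact_force: [0.1, -0.0, -0.6]
opening: 0.701
```

Call:
servo_tool([
  [[0, 0, 0], 0.122, 6],
  [[0, 0, 0], 0.122, 6],
  [[0, 0, 0], 0.122, 6],
  [[0, 0, 0], 0, 6],
  [[0, 0, 0], 0, 6],
])

```text
clock: 24.57
eef_pos: [587.9, 314.0, 232.2]
tcp_rot: [-3.141, 0.0, 1.59]
contact_force: [-0.5, 0.3, -0.3]
opening: 0.704
```

```bash
python3 - <<'E'
from h import *
s=r.sense();p=s['eef_pos'];print(p,s['tcp_rot'],s['contact_force'])
d,T=wsnap('w17.png'); 
E
```

```text
[587.90484727 313.95930999 232.15519271] [-3.14102229e+00  1.90183696e-04  1.58962322e+00] [-0.54617127  0.25119096 -0.26393874]
```

View pics/w17.png

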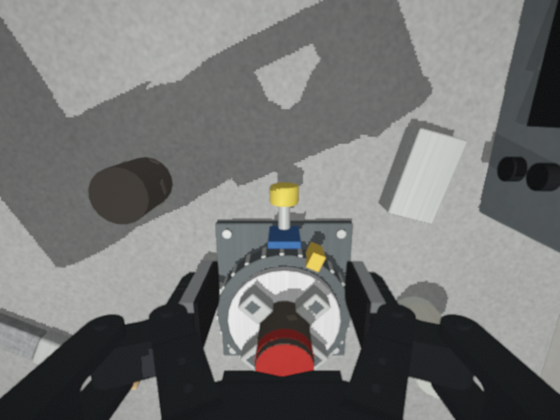

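Call:
servo_tool([
  [[0.15, 0, -4], 0.01, 6],
  [[0, 0, -4], 0, 6],
  [[0, 0, -4], 0, 6],
  [[0, 0, -4], 0, 6],
  [[0, 0, -3.6], 0, 6],
])

```text
clock: 25.03
eef_pos: [589.3, 313.7, 34.1]
tcp_rot: [-3.141, 0.0, 1.601]
contact_force: [0.2, 0.5, 0.3]
opening: 0.702
```

Call:
servo_tool([
  [[0, 0, 0], 0, 6],
  [[0, 0, 0], 0, 6],
  [[0, 0, 0], 0, 4],
  [[0, 0, 0], 0, 2.5],
  [[0, 0, 0], 0, 2.5],
], squeeze=50)

```text
clock: 25.45
eef_pos: [589.9, 314.7, 39.4]
tcp_rot: [3.141, -0.001, 1.604]
contact_force: [-4.2, -1.0, 3.8]
opening: 0.335
```

Call:
servo_tool([
  [[0, 0, 0], 0, 2.5],
  [[0, 0, 0], 0, 2.5],
  [[0, 0, 0], 0, 2.5],
])

```text
clock: 25.7
eef_pos: [590.0, 314.7, 39.3]
tcp_rot: [3.141, -0.001, 1.605]
contact_force: [-7.4, -0.3, 7.1]
opening: 0.333
```

```bash
python3 - <<'E'
from h import *
s=r.sense();p=s['eef_pos'];print(p,s['tcp_rot'],s['contact_force'],s['opening'])
d,T=wsnap('w18.png'); 
E
```

```text
[589.95850401 314.70097243  39.30947901] [ 3.14076334e+00 -1.27092669e-03  1.60474862e+00] [-7.36641773 -0.32668431  7.07210988] 0.3332268530433874
```

View pics/w18.png

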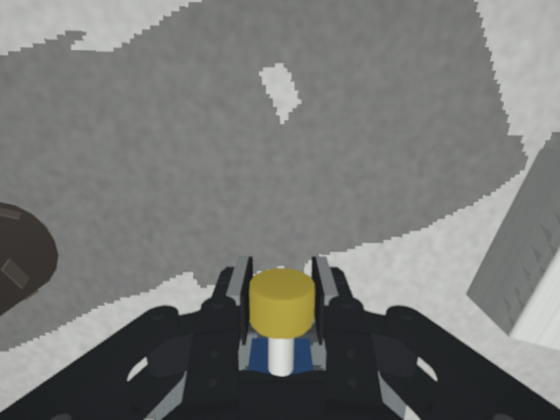

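Gripped. Push home along −y.

Call:
servo_tool([
  [[0, -0.7, 0], 0, 2.5],
  [[0.1, -0.7, 0], 0, 2.5],
  [[0, -0.7, 0], 0, 2.5],
  [[0, -0.7, 0], 0, 2.5],
  [[0, -0.2, 0], 0, 2.5],
])

```text
clock: 26.17
eef_pos: [590.6, 285.3, 39.3]
tcp_rot: [3.141, -0.003, 1.604]
contact_force: [-11.0, 13.9, 4.8]
opening: 0.331
```

Call:
servo_tool([
  [[0, -0.2, 0], 0, 2.5],
  [[0, 0, 0], 0, 2.5],
  [[0, 0, 0], 0, 2.5],
])

```text
clock: 26.42
eef_pos: [590.6, 285.2, 39.4]
tcp_rot: [3.14, -0.005, 1.604]
contact_force: [-10.2, 14.0, 5.2]
opening: 0.33
```

Call:
servo_tool([
  [[0, -0.3, 0], 0, 2.5],
  [[0, 0, 0], 0, 2.5],
  [[0, 0, 0], 0, 2.5],
])

```text
clock: 26.67
eef_pos: [590.7, 285.0, 39.4]
tcp_rot: [3.139, -0.009, 1.603]
contact_force: [-11.7, 28.5, 1.2]
opening: 0.336
```

Call:
servo_tool([
  [[0, 0.45, 0], 0, 2.5],
  [[0, 0, 0], 0, 4],
  [[0, 0, 0], 0, 6],
  [[0, 0, 0], 0, 6],
  [[0, 0, 0], 0, 6],
])

```text
clock: 27.08
eef_pos: [591.8, 283.4, 37.3]
tcp_rot: [3.14, -0.001, 1.605]
contact_force: [-0.2, -0.4, -0.2]
opening: 0.702
```

Call:
servo_tool([
  [[0, 0, 4], 0, 6],
  [[0, 0, 4], 0, 6],
  [[0, 0, 4], 0, 8.5],
  [[0, 0, 4], 0, 8.5],
  [[0, 0, 4], 0, 8.5],
])

```text
clock: 27.5
eef_pos: [591.0, 282.9, 238.6]
tcp_rot: [3.141, -0.0, 1.605]
contact_force: [0.8, 0.0, -0.2]
opening: 1.0
```

Call:
servo_tool([
  [[-4, 0, 0], 0, 8.5],
  [[-4, 0, 0], 0, 8.5],
  [[0, 0, 0], 0, 8.5],
  [[0, 0, 0], 0, 8.5],
])

```text
clock: 27.83
eef_pos: [509.4, 283.1, 236.9]
tcp_rot: [3.141, -0.0, 1.606]
contact_force: [0.4, 0.2, 0.1]
opening: 0.994
```

```bash
python3 - <<'E'
from h import *
s=r.sense();p=s['eef_pos'];print(p,s['tcp_rot'],s['contact_force'])
d,T=wsnap('w19.png'); d=snap('top','t19.png'); snap('side','s19.png')
E
```

```text
[509.39770664 283.06048635 236.9058344 ] [ 3.14149660e+00 -4.12290693e-05  1.60629646e+00] [0.36848718 0.23125304 0.11388416]
```

View pics/w19.png

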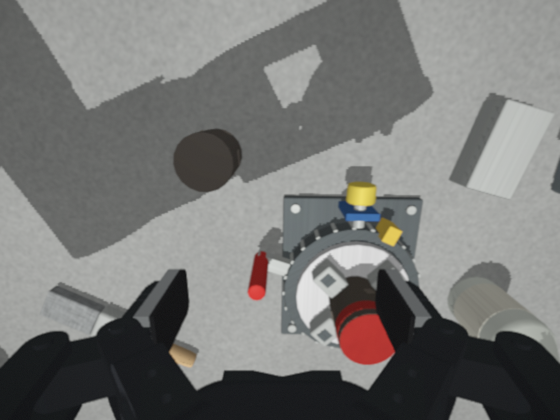

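View pics/t19.png

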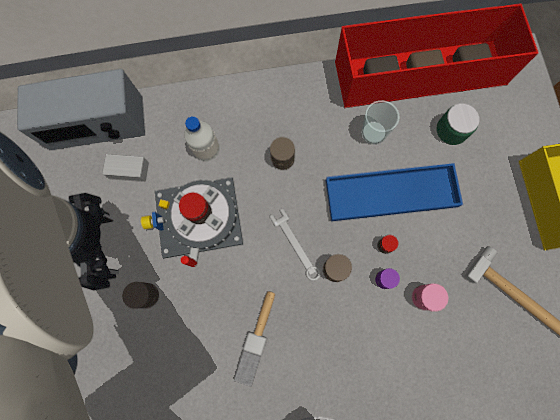

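View pics/s19.png

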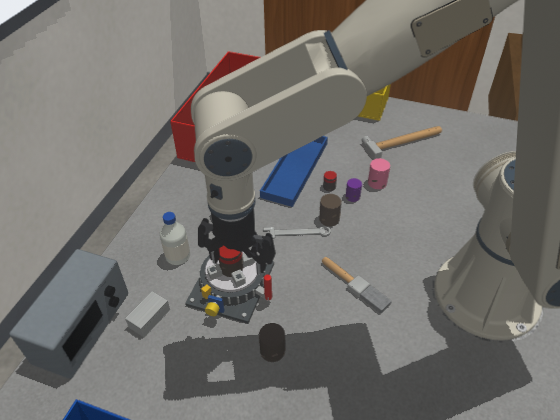

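```bash
cat >> h.py <<'E'
def tops(d,T,lo=64,hi=77,mn=150,box=None):
    W=cloud(d,T);Z=W[...,2]; m=((Z>lo)&(Z<hi)).astype(np.uint8)
    n,l,s,c=cv2.connectedComponentsWithStats(m); 
    for i in range(1,n):
        if s[i,4]>mn:
            q=W[l==i]; (x,y),rr=cv2.minEnclosingCircle(q[:,:2].astype(np.float32))
            if 22<rr<34: print(c[i].round(0),s[i,4],q.mean(0).round(1),'enc',round(x,1),round(y,1),round(rr,1))
E
python3 - <<'E'
from h import *
tops(load('wrist'),np.load('wT.npy')); print(); d=load('top'); tops(d,toworld(d))
W=cloud(d); Z=W[...,2]; m=np.zeros(Z.shape,bool); m[155:230,318:470]=True
f=d['frame'].astype(int); blue=m&(f[...,2]>f[...,0]+40)
rim=blue&(Z>24)&(Z<33)
print('tray rim',cv2.minAreaRect(W[rim][:,:2].astype(np.float32)), 'all',cv2.minAreaRect(W[blue&(Z>-3)&(Z<33)][:,:2].astype(np.float32)))
E
```

```text
[203. 162.] 2862 [433.9 311.1  71.3] enc 433.4 310.2 27.9
[494. 316.] 603 [738.8 157.9  70.7] enc 750.2 146.8 30.6

[282. 148.] 486 [703.4 -38.4  71. ] enc 704.9 -38.1 28.4
[186. 226.] 174 [562.6 189.9  72.6] enc 564.3 187.3 22.0
[338. 267.] 568 [ 426.9 -113.6   70.9] enc 427.1 -114.1 27.8
[136. 295.] 564 [435.4 310.   70.4] enc 435.1 310.8 28.4
[434. 297.] 595 [ 334.4 -297.6   71. ] enc 334.1 -298.0 28.8
tray rim ((579.3943481445312, -277.56378173828125), (301.8966064453125, 100.26260375976562), 87.52544403076172) all ((583.7265014648438, -279.848876953125), (305.9532470703125, 108.92286682128906), 87.38156127929688)
```

Call:
servo_tool([
  [[-3.7, 1.35, 0], 0, 8.5],
  [[-3.7, 1.35, 0], 0, 8.5],
  [[0, 0, -4], 0, 8.5],
  [[0, 0, -4], 0, 8.5],
  [[0, 0, 0], 0, 8.5],
])

```text
clock: 28.4
eef_pos: [434.2, 308.5, 150.4]
tcp_rot: [-3.134, 0.005, 1.606]
contact_force: [-1.7, -1.0, -0.6]
opening: 0.992
```

Call:
servo_tool([
  [[0, 0, 0], 0, 8.5],
  [[0, 0, 0], 0, 8.5],
])

```text
clock: 28.57
eef_pos: [438.5, 310.9, 157.5]
tcp_rot: [3.141, -0.0, 1.605]
contact_force: [-0.1, 0.6, 0.9]
opening: 0.994
```

Call:
servo_tool([
  [[-0.2, 0, -4], 0, 8.5],
  [[0, 0, -4], 0, 8.5],
  [[0, 0, -3.1], 0, 8.5],
  [[0, 0, 0], 0, 8.5],
  [[0, 0, 0], 0, 8.5],
])

```text
clock: 28.98
eef_pos: [435.9, 310.7, 46.1]
tcp_rot: [-3.141, 0.0, 1.605]
contact_force: [0.5, 0.5, 0.9]
opening: 0.998
```

Call:
servo_tool([
  [[0, 0, 0], 0, 7],
  [[0, 0, 0], 0, 5],
  [[0, 0, 0], 0, 5],
  [[0, 0, 0], 0, 5],
  [[0, 0, 0], 0, 5],
], squeeze=60)

```text
clock: 29.4
eef_pos: [436.4, 311.6, 48.2]
tcp_rot: [3.138, -0.002, 1.606]
contact_force: [-1.3, -1.8, 13.1]
opening: 0.639
```

Call:
servo_tool([
  [[0, 0, 0], 0, 5],
  [[0, 0, 1], 0, 5],
  [[0, 0, 3], 0, 5],
  [[0, 0, 4], 0, 5],
  [[0, 0, 4], 0, 5],
])

```text
clock: 29.82
eef_pos: [434.2, 310.0, 167.3]
tcp_rot: [-3.14, 0.001, 1.606]
contact_force: [1.6, 1.3, -2.4]
opening: 0.638
```

```bash
python3 - <<'E'
from h import *
s=r.sense();p=s['eef_pos'];print(p,s['tcp_rot'],s['contact_force'])
d,T=wsnap('w20.png')
E
```

```text
[434.22217977 309.96094311 167.32262972] [-3.14046136e+00  7.46984141e-04  1.60578219e+00] [ 1.60019943  1.26749888 -2.37310607]
```

View pics/w20.png

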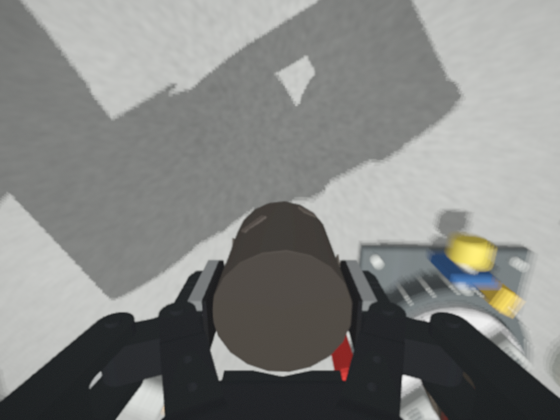

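Call:
servo_tool([
  [[0, -1, 3], 0, 5],
  [[0.8, -3.8, 1], 0, 5],
  [[0.8, -3.8, 0], 0, 5],
  [[0.8, -3.8, 0], 0, 5],
  [[0.8, -3.8, 0], 0, 5],
])

```text
clock: 30.28
eef_pos: [467.1, 147.1, 206.9]
tcp_rot: [3.139, -0.0, 1.607]
contact_force: [1.4, 0.1, -4.7]
opening: 0.637
```

Call:
servo_tool([
  [[0.8, -3.8, 0], 0, 5],
  [[0.8, -3.8, 0], 0, 5],
  [[0.8, -3.8, 0], 0, 5],
  [[0.8, -3.8, 0], 0, 5],
  [[0.8, -3.8, 0], 0, 5],
])

```text
clock: 30.7
eef_pos: [507.0, -43.5, 206.6]
tcp_rot: [3.14, 0.0, 1.606]
contact_force: [1.0, 1.0, -3.6]
opening: 0.637
```

Call:
servo_tool([
  [[0.8, -3.8, 0], 0, 5],
  [[0.8, -3.8, 0], 0, 5],
  [[0.8, -3.8, 0], 0, 5],
  [[0.8, -3.8, 0], 0, 5],
  [[0.8, -3.8, 0], 0, 5],
])

```text
clock: 31.12
eef_pos: [546.9, -233.5, 206.5]
tcp_rot: [3.141, 0.0, 1.606]
contact_force: [0.9, 1.2, -4.0]
opening: 0.642
```

Call:
servo_tool([
  [[0.8, -3.8, 0], 0, 5],
  [[0.8, -3.8, 0], 0, 5],
  [[0.4, -2, 0], 0, 5],
  [[0, 0, 0], 0, 5],
  [[0, 0, 0], 0, 5],
])

```text
clock: 31.53
eef_pos: [566.6, -328.5, 205.8]
tcp_rot: [3.141, 0.0, 1.604]
contact_force: [0.3, 1.3, -3.3]
opening: 0.64
```

Call:
servo_tool([
  [[0, 0, 0], 0, 5],
  [[0, 0, 0], 0, 5],
])

```text
clock: 31.7
eef_pos: [566.7, -326.3, 205.7]
tcp_rot: [-3.141, -0.0, 1.607]
contact_force: [-0.7, 0.8, -4.1]
opening: 0.641
```

```bash
python3 - <<'E'
from h import *
s=r.sense();p=s['eef_pos'];print(p,s['tcp_rot'],s['contact_force'])
d,T=wsnap('w21.png')
d=snap('top','t21.png')
E
```

```text
[ 566.72935359 -326.26674189  205.69030971] [-3.14145071e+00 -3.97318102e-04  1.60658746e+00] [-0.71295213  0.8481921  -4.07366529]
```

View pics/w21.png

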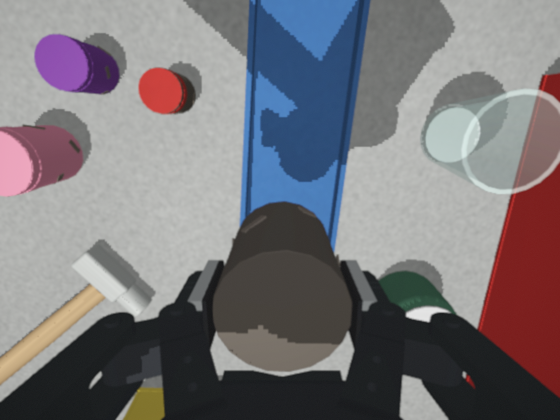

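View pics/t21.png

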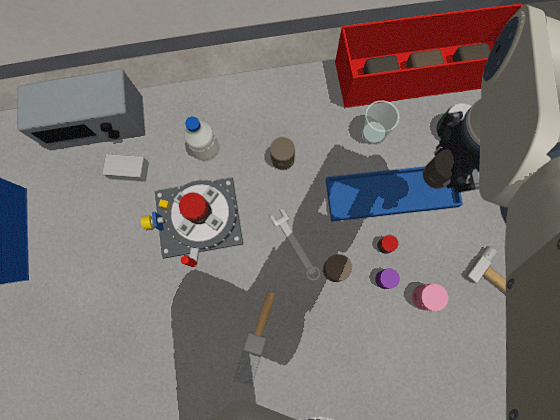

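Call:
servo_tool([
  [[0.8, -3.9, 0], 0, 5],
  [[0, 0, -4], 0, 5],
  [[0, 0, -4], 0, 5],
  [[0, 0, -4], 0, 5],
  [[0, 0, 0], 0, 5],
])

```text
clock: 32.22
eef_pos: [570.3, -362.7, 77.3]
tcp_rot: [-3.131, -0.007, 1.607]
contact_force: [-1.6, 2.7, -5.2]
opening: 0.638
```

Call:
servo_tool([
  [[0, 0, 0], 0, 5],
  [[0, 0, 0], 0, 5],
  [[0, 0, 0], 0, 5],
])

```text
clock: 32.47
eef_pos: [577.0, -367.3, 88.7]
tcp_rot: [3.137, 0.003, 1.606]
contact_force: [0.1, -0.3, -4.0]
opening: 0.638
```

Call:
servo_tool([
  [[0, 0, -1.5], 0, 5],
  [[0, 0, -1.3], 0, 5],
  [[0, 0, 0], 0, 5],
  [[0, 0, 0], 0, 5],
  [[0, 0, 0], 0, 5],
])

```text
clock: 32.88
eef_pos: [574.9, -366.4, 57.1]
tcp_rot: [-3.141, -0.0, 1.606]
contact_force: [0.4, -0.3, -3.3]
opening: 0.641
```

Call:
servo_tool([
  [[0, 0, -0.3], 0, 5],
  [[0, 0, 0], 0, 5],
  [[0, 0, 0], 0, 5],
])

```text
clock: 33.13
eef_pos: [575.0, -366.5, 54.4]
tcp_rot: [3.142, 0.0, 1.606]
contact_force: [0.2, -0.1, -2.9]
opening: 0.637
```

Call:
servo_tool([
  [[0, 0, -0.2], 0, 5],
  [[0, 0, 0], 0, 5],
  [[0, 0, 0], 0, 5],
])

```text
clock: 33.38
eef_pos: [575.3, -366.8, 53.3]
tcp_rot: [3.141, 0.001, 1.606]
contact_force: [-2.9, 0.5, 5.1]
opening: 0.637
```

Landed. Release and rise.

Call:
servo_tool([
  [[0, 0, 0], 0, 6],
  [[0, 0, 0], 0, 7.5],
  [[0, 0, 0], 0, 7.5],
  [[0, 0, 0], 0, 7.5],
  [[0, 0, 1], 0, 7.5],
])

```text
clock: 33.8
eef_pos: [573.9, -365.7, 60.7]
tcp_rot: [-3.139, -0.002, 1.606]
contact_force: [-0.4, -0.1, -0.3]
opening: 0.878
```

Call:
servo_tool([
  [[0, 0, 3], 0, 7.5],
  [[0, 0, 4], 0, 7.5],
  [[0, 0, 4], 0, 8.5],
  [[0, 0, 4], 0, 8.5],
  [[0, 0, 2], 0, 8.5],
])

```text
clock: 34.22
eef_pos: [576.6, -367.5, 238.8]
tcp_rot: [3.136, 0.004, 1.606]
contact_force: [0.7, -1.5, 0.1]
opening: 0.995
```

```bash
python3 - <<'E'
from h import *
s=r.sense();p=s['eef_pos'];print(p,s['tcp_rot'],s['contact_force'])
d,T=wsnap('w22.png')
d=snap('top','t22.png'); tops(d,toworld(d))
E
```

```text
[ 576.6148216  -367.47989697  238.81433155] [3.13596273 0.00390278 1.60584709] [ 0.66322439 -1.50524381  0.12500709]
[282. 148.] 485 [703.4 -38.5  71.2] enc 704.3 -38.0 28.2
[439. 181.] 421 [ 574.4 -365.3   74.6] enc 574.2 -367.1 29.5
[212. 220.] 191 [565.8 133.5  72.4] enc 567.4 137.2 23.1
[186. 226.] 173 [562.7 189.8  72.7] enc 564.2 187.3 22.3
[338. 267.] 566 [ 427.  -113.6   70.9] enc 427.2 -113.6 27.9
[434. 297.] 602 [ 334.4 -297.4   71. ] enc 334.1 -298.2 28.3
```

View pics/w22.png

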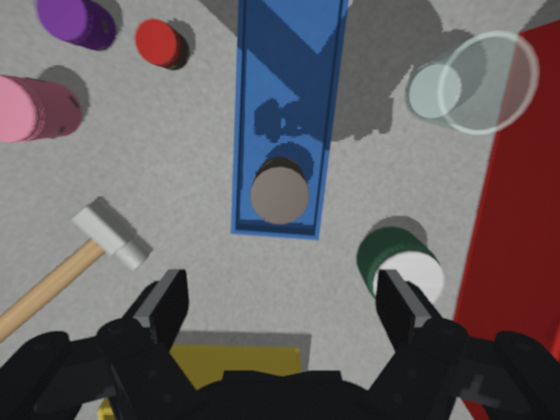

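Call:
servo_tool([
  [[-1.85, 3.15, 0], 0, 8.5],
  [[-1.85, 3.15, 0], 0, 8.5],
  [[-1.85, 3.15, 0], 0, 8.5],
  [[-1.85, 3.15, 0], 0, 8.5],
  [[-1.85, 3.15, 0], 0, 8.5],
])

```text
clock: 34.73
eef_pos: [480.9, -207.5, 231.7]
tcp_rot: [-3.141, -0.001, 1.605]
contact_force: [-0.1, 0.4, 0.3]
opening: 0.997
```

Call:
servo_tool([
  [[-1.85, 3.15, 0], 0, 8.5],
  [[-1.85, 3.15, 0], 0, 8.5],
  [[-1.85, 3.15, 0], 0, 8.5],
  [[0, 0, 0], 0, 8.5],
  [[0, 0, 0], 0, 8.5],
])

```text
clock: 35.15
eef_pos: [425.9, -113.2, 232.2]
tcp_rot: [-3.141, -0.0, 1.608]
contact_force: [0.4, -0.2, -0.1]
opening: 0.994
```

```bash
python3 - <<'E'
from h import *
s=r.sense();p=s['eef_pos'];print(p,s['tcp_rot'],s['contact_force'])
d,T=wsnap('w23.png'); tops(d,T)
E
```

```text
[ 425.92331249 -113.18282933  232.20823746] [-3.14123751e+00 -1.47708798e-04  1.60807260e+00] [ 0.39957907 -0.18380585 -0.12618326]
[281. 196.] 2677 [ 424.  -114.2   71.3] enc 424.1 -115.3 28.0
[195. 354.] 1615 [ 336.2 -296.    71.5] enc 332.5 -300.5 28.4
```

View pics/w23.png

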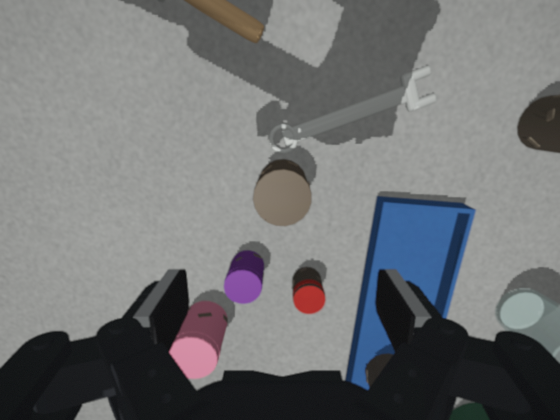

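Call:
servo_tool([
  [[0.05, 0, -4], 0, 8.5],
  [[0, 0, -4], 0, 8.5],
  [[0, 0, -4], 0, 8.5],
  [[0, 0, -4], 0, 8.5],
  [[0, 0, -2.5], 0, 8.5],
])

```text
clock: 35.62
eef_pos: [426.7, -115.1, 43.9]
tcp_rot: [-3.139, -0.001, 1.605]
contact_force: [-0.5, -0.4, 0.3]
opening: 0.999
```

Call:
servo_tool([
  [[0, 0, 0], 0, 8.5],
  [[0, 0, 0], 0, 8.5],
  [[0, 0, 0], 0, 5],
  [[0, 0, 0], 0, 5],
  [[0, 0, 0], 0, 5],
])

```text
clock: 36.03
eef_pos: [428.2, -114.9, 49.1]
tcp_rot: [3.14, 0.001, 1.606]
contact_force: [-5.0, -0.7, 16.5]
opening: 0.64
```

Call:
servo_tool([
  [[0, 0, 0], 0, 5],
  [[0, 0, 0], 0, 5],
  [[0, 0, 0], 0, 5],
])

```text
clock: 36.28
eef_pos: [428.1, -114.9, 49.2]
tcp_rot: [3.14, 0.001, 1.606]
contact_force: [-2.5, -1.5, 9.1]
opening: 0.643
```

Call:
servo_tool([
  [[0, 0, 1], 0, 5],
  [[0, 0, 3], 0, 5],
  [[0, 0, 4], 0, 5],
  [[0, 0, 4], 0, 5],
  [[0, 0, 3], 0, 5],
])

```text
clock: 36.7
eef_pos: [427.9, -114.5, 201.5]
tcp_rot: [3.138, 0.001, 1.606]
contact_force: [1.8, -0.3, -6.2]
opening: 0.636
```

```bash
python3 - <<'E'
from h import *
s=r.sense();p=s['eef_pos'];print(p,s['tcp_rot'],s['contact_force'],s['opening'])
d,T=wsnap('w24.png')
E
```

```text
[ 427.90325532 -114.52246662  201.49126825] [3.13817313e+00 9.44241113e-04 1.60581538e+00] [ 1.77165806 -0.25158588 -6.21827248] 0.636486754676663
```

View pics/w24.png

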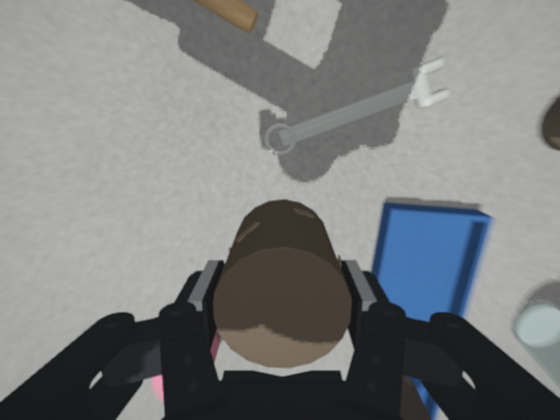

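Call:
servo_tool([
  [[2.5, -2.7, 0], 0, 5],
  [[2.5, -2.7, 0], 0, 5],
  [[2.5, -2.7, 0], 0, 5],
  [[2.5, -2.7, 0], 0, 5],
  [[2.5, -2.7, 0], 0, 5],
])

```text
clock: 37.17
eef_pos: [553.3, -250.7, 198.4]
tcp_rot: [3.141, 0.0, 1.606]
contact_force: [-0.2, 0.5, -5.3]
opening: 0.641
```

Call:
servo_tool([
  [[2.5, -2.7, 0], 0, 5],
  [[0, 0, 0], 0, 5],
  [[0, 0, 0], 0, 5],
  [[0, 0, 0], 0, 5],
  [[0, 0, 0], 0, 5],
])

```text
clock: 37.58
eef_pos: [576.5, -275.5, 197.5]
tcp_rot: [-3.141, -0.001, 1.606]
contact_force: [0.1, 0.1, -5.7]
opening: 0.637
```

Call:
servo_tool([
  [[0.2, -0.1, -4], 0, 5],
  [[0, 0, -4], 0, 5],
  [[0, 0, -4], 0, 5],
  [[0, 0, 0], 0, 5],
  [[0, 0, 0], 0, 5],
])

```text
clock: 38.0
eef_pos: [577.5, -276.0, 76.0]
tcp_rot: [-3.137, -0.002, 1.606]
contact_force: [0.7, 0.7, -4.4]
opening: 0.635
```

Call:
servo_tool([
  [[0, 0, -1], 0, 5],
  [[0, 0, -0.8], 0, 5],
  [[0, 0, 0], 0, 5],
  [[0, 0, 0], 0, 5],
  [[0, 0, 0], 0, 5],
])

```text
clock: 38.42
eef_pos: [580.1, -277.8, 60.4]
tcp_rot: [3.14, 0.001, 1.606]
contact_force: [-0.1, -0.2, -3.5]
opening: 0.64
```

Call:
servo_tool([
  [[0, 0, -0.5], 0, 5],
  [[0, 0, 0], 0, 5],
  [[0, 0, 0], 0, 5],
  [[0, 0, 0], 0, 5],
])

```text
clock: 38.75
eef_pos: [579.6, -277.5, 54.3]
tcp_rot: [3.142, 0.0, 1.606]
contact_force: [1.1, 0.0, -5.2]
opening: 0.637
```

Call:
servo_tool([
  [[0, 0, -0.15], 0, 5],
  [[0, 0, 0], 0, 5],
  [[0, 0, 0], 0, 5],
  [[0, 0, 0], 0, 5],
])

```text
clock: 39.08
eef_pos: [579.6, -277.5, 54.3]
tcp_rot: [3.141, 0.0, 1.606]
contact_force: [-4.5, 2.7, 10.3]
opening: 0.636
```

Call:
servo_tool([
  [[0, 0, 0], 0, 6],
  [[0, 0, 0], 0, 7.5],
  [[0, 0, 0], 0, 7.5],
  [[0, 0, 0], 0, 7.5],
  [[0, 0, 1], 0, 7.5],
])

```text
clock: 39.5
eef_pos: [578.4, -277.0, 61.4]
tcp_rot: [-3.139, -0.001, 1.606]
contact_force: [-0.5, -0.1, 0.8]
opening: 0.878
```

Call:
servo_tool([
  [[0, 0, 3], 0, 7.5],
  [[0, 0, 4], 0, 7.5],
  [[0, 0, 4], 0, 8.5],
  [[0, 0, 4], 0, 8.5],
  [[0, 0, 2], 0, 8.5],
])

```text
clock: 39.92
eef_pos: [581.2, -278.3, 239.0]
tcp_rot: [3.136, 0.003, 1.606]
contact_force: [0.8, -1.2, 0.8]
opening: 0.995
```

Call:
servo_tool([
  [[1.5, 3.5, 0], 0, 8.5],
  [[1.5, 3.5, 0], 0, 8.5],
  [[1.5, 3.5, 0], 0, 8.5],
  [[1.5, 3.5, 0], 0, 8.5],
  [[1.5, 3.5, 0], 0, 8.5],
])

```text
clock: 40.33
eef_pos: [654.9, -100.9, 233.8]
tcp_rot: [3.141, 0.0, 1.605]
contact_force: [0.3, 0.5, -0.1]
opening: 0.994
```

Call:
servo_tool([
  [[2, 3.1, 0], 0, 8.5],
  [[2, 3, 0], 0, 8.5],
  [[0, 0, 0], 0, 8.5],
  [[0, 0, 0], 0, 8.5],
])

```text
clock: 40.67
eef_pos: [695.1, -39.7, 233.1]
tcp_rot: [3.141, 0.0, 1.609]
contact_force: [0.2, -0.2, 0.3]
opening: 0.993
```

```bash
python3 - <<'E'
from h import *
s=r.sense();p=s['eef_pos'];print(p,s['tcp_rot'],s['contact_force'],s['opening'])
d,T=wsnap('w25.png');tops(d,T)
d=snap('top','t25.png');print();tops(d,toworld(d))
E
```

```text
[695.09525557 -39.67913772 233.10794556] [3.14135440e+00 4.91251157e-05 1.60870387e+00] [ 0.21404496 -0.15131299  0.25944401] 0.9926693603940531
[357.  17.] 372 [748.  109.4  71. ] enc 754.0 118.7 26.3
[290. 195.] 2669 [701.2 -39.   71.3] enc 701.2 -40.1 28.0
[382. 357.] 230 [ 812.  -220.6   70.1] enc 814.1 -232.6 24.7
[305. 366.] 356 [ 727.2 -236.6   70.3] enc 729.4 -249.0 30.1

[446. 179.] 168 [ 576.6 -380.7   75.2] enc 576.2 -373.4 27.0
```

View pics/w25.png

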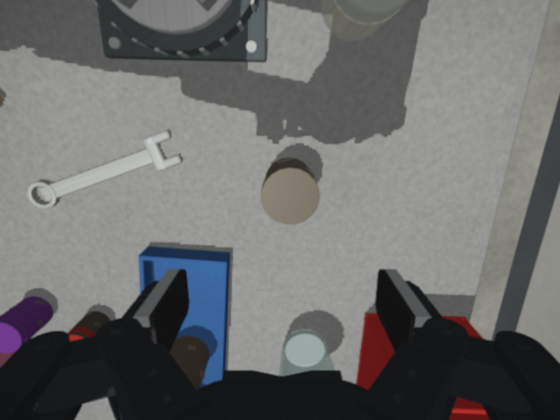

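View pics/t25.png

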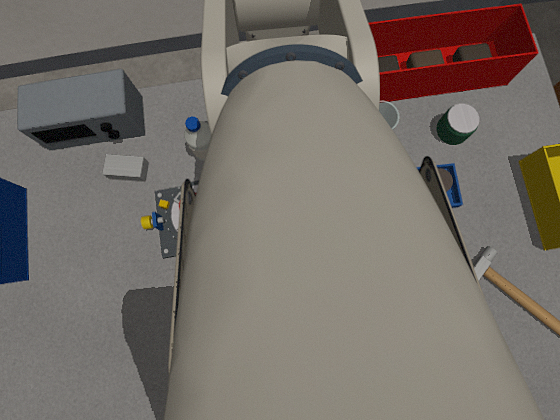

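Call:
servo_tool([
  [[0.8, 0.05, -4], 0, 8.5],
  [[0, 0, -4], 0, 8.5],
  [[0, 0, -4], 0, 8.5],
  [[0, 0, -4], 0, 8.5],
  [[0, 0, 0], 0, 8.5],
])

```text
clock: 41.18
eef_pos: [696.3, -42.4, 64.9]
tcp_rot: [-3.129, -0.001, 1.604]
contact_force: [-1.9, 0.4, -1.1]
opening: 0.992
```

Call:
servo_tool([
  [[0, 0, -2.6], 0, 8.5],
  [[0, 0, 0], 0, 8.5],
  [[0, 0, 0], 0, 8.5],
])

```text
clock: 41.43
eef_pos: [702.1, -42.0, 47.9]
tcp_rot: [-3.141, 0.0, 1.605]
contact_force: [-0.1, -0.2, 0.6]
opening: 0.996
```

Call:
servo_tool([
  [[0, 0, 0], 0, 7],
  [[0, 0, 0], 0, 5],
  [[0, 0, 0], 0, 5],
  [[0, 0, 0], 0, 5],
  [[0, 0, 0], 0, 5],
])

```text
clock: 41.85
eef_pos: [703.5, -41.3, 49.5]
tcp_rot: [3.139, 0.001, 1.606]
contact_force: [-3.7, -0.5, 7.8]
opening: 0.637
```

Call:
servo_tool([
  [[0, 0, 0], 0, 5],
  [[0, 0, 0], 0, 5],
])

```text
clock: 42.02
eef_pos: [703.5, -41.3, 49.5]
tcp_rot: [3.139, 0.001, 1.606]
contact_force: [-2.5, -1.2, 9.1]
opening: 0.639
```

Call:
servo_tool([
  [[0, 0, 1], 0, 5],
  [[0, 0, 3], 0, 5],
  [[0, 0, 4], 0, 5],
  [[0, 0, 4], 0, 5],
  [[0, 0, 3], 0, 5],
])

```text
clock: 42.43
eef_pos: [703.0, -40.9, 201.1]
tcp_rot: [3.139, 0.0, 1.606]
contact_force: [0.9, 0.1, -4.5]
opening: 0.638
```

```bash
python3 - <<'E'
from h import *
s=r.sense();p=s['eef_pos'];print(p,s['tcp_rot'],s['contact_force'],s['opening'])
d,T=wsnap('w26.png')
E
```

```text
[702.98776471 -40.90981107 201.07749929] [3.13896513e+00 2.16586048e-04 1.60592744e+00] [ 0.93808481  0.12068811 -4.53889752] 0.6381460266149424
```

View pics/w26.png

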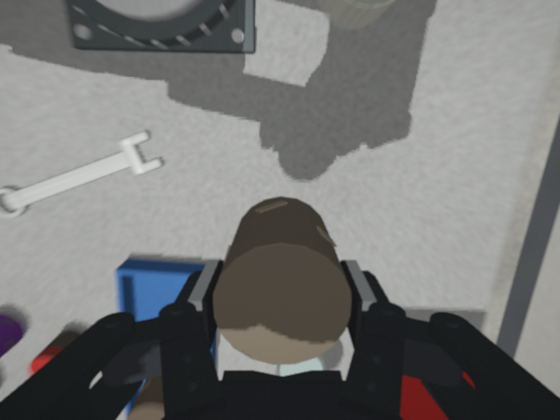

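Call:
servo_tool([
  [[-2.4, -2.9, 0], 0, 5],
  [[-2.4, -2.9, 0], 0, 5],
  [[-2.4, -2.9, 0], 0, 5],
  [[-2.4, -2.9, 0], 0, 5],
  [[-2.4, -2.9, 0], 0, 5],
])

```text
clock: 42.9
eef_pos: [580.9, -186.8, 197.3]
tcp_rot: [3.142, 0.0, 1.606]
contact_force: [0.5, -0.6, -3.4]
opening: 0.637
```

Call:
servo_tool([
  [[0, 0, 0], 0, 5],
  [[0, 0, 0], 0, 5],
  [[0, 0, 0], 0, 5],
])

```text
clock: 43.15
eef_pos: [582.6, -186.0, 197.4]
tcp_rot: [3.141, -0.0, 1.605]
contact_force: [0.2, 0.0, -4.2]
opening: 0.641
```

Call:
servo_tool([
  [[0, 0, -4], 0, 5],
  [[0, 0, -4], 0, 5],
  [[0, 0, -4], 0, 5],
  [[0, 0, 0], 0, 5],
  [[0, 0, 0], 0, 5],
])

```text
clock: 43.57
eef_pos: [581.6, -184.5, 75.1]
tcp_rot: [-3.137, -0.002, 1.607]
contact_force: [-0.9, 0.2, -3.6]
opening: 0.64
```

Call:
servo_tool([
  [[0, 0, -1], 0, 5],
  [[0, 0, -0.8], 0, 5],
  [[0, 0, 0], 0, 5],
  [[0, 0, 0], 0, 5],
  [[0, 0, 0], 0, 5],
])

```text
clock: 43.98
eef_pos: [583.2, -186.2, 59.9]
tcp_rot: [3.14, 0.001, 1.606]
contact_force: [-0.2, -1.0, -4.6]
opening: 0.637
```

Call:
servo_tool([
  [[0, 0, -0.4], 0, 5],
  [[0, 0, 0], 0, 5],
  [[0, 0, 0], 0, 5],
  [[0, 0, 0], 0, 5],
])

```text
clock: 44.32
eef_pos: [582.5, -186.0, 54.9]
tcp_rot: [3.142, 0.0, 1.606]
contact_force: [0.5, -0.7, -3.8]
opening: 0.638
```

Call:
servo_tool([
  [[0, 0, -0.15], 0, 5],
  [[0, 0, 0], 0, 5],
  [[0, 0, 0], 0, 5],
  [[0, 0, 0], 0, 5],
])

```text
clock: 44.65
eef_pos: [582.7, -186.1, 54.6]
tcp_rot: [3.141, 0.0, 1.606]
contact_force: [-4.6, 1.4, 9.1]
opening: 0.638
```

Call:
servo_tool([
  [[0, 0, 0], 0, 6],
  [[0, 0, 0], 0, 7.5],
  [[0, 0, 0], 0, 7.5],
  [[0, 0, 0], 0, 7.5],
  [[0, 0, 1], 0, 7.5],
])

```text
clock: 45.07
eef_pos: [581.4, -185.6, 62.0]
tcp_rot: [-3.139, -0.001, 1.606]
contact_force: [-0.6, -0.2, -0.3]
opening: 0.881
```

Call:
servo_tool([
  [[0, 0, 3], 0, 7.5],
  [[0, 0, 4], 0, 7.5],
  [[0, 0, 4], 0, 8.5],
  [[0, 0, 4], 0, 8.5],
  [[0, 0, 2], 0, 8.5],
])

```text
clock: 45.48
eef_pos: [584.2, -186.5, 239.3]
tcp_rot: [3.136, 0.002, 1.606]
contact_force: [0.7, -0.8, 0.2]
opening: 0.996
```

Call:
servo_tool([
  [[-3, -2.5, 0], 0, 8.5],
  [[-3, -2.5, 0], 0, 8.5],
  [[-3, -2.5, 0], 0, 8.5],
  [[-3, -2.5, 0], 0, 8.5],
  [[-3, -2.5, 0], 0, 8.5],
])

```text
clock: 45.9
eef_pos: [431.1, -311.7, 234.2]
tcp_rot: [3.141, 0.001, 1.606]
contact_force: [0.3, -1.1, -0.8]
opening: 0.996
```

Call:
servo_tool([
  [[-2, -3.5, 0], 0, 8.5],
  [[-2, -3.5, 0], 0, 8.5],
  [[-2, -3.5, 0], 0, 8.5],
  [[-2, -3.5, 0], 0, 8.5],
  [[0, 0, 0], 0, 8.5],
])

```text
clock: 46.32
eef_pos: [349.4, -456.4, 234.3]
tcp_rot: [-3.141, 0.004, 1.602]
contact_force: [0.1, 0.4, -1.4]
opening: 0.992
```

```bash
python3 - <<'E'
from h import *
s=r.sense();p=s['eef_pos'];print(p,s['contact_force'],s['opening'],s['clock'])
d=snap('top','t27.png');tops(d,toworld(d)); show(d['frame'][:,:,::-1],'t27c.png',(120,150,260,280),5)
snap('side','s27.png')
E
```

```text
[ 349.37304577 -456.42349472  234.3062335 ] [ 0.14794523  0.40164926 -1.3916434 ] 0.9922897812391461 46.3167
[439. 181.] 438 [ 574.  -365.3   74.8] enc 574.5 -367.1 29.4
[398. 185.] 387 [ 578.8 -274.7   74.6] enc 580.2 -276.7 28.4
[356. 190.] 399 [ 582.8 -182.4   74.9] enc 584.1 -183.1 28.1
[212. 220.] 191 [565.8 133.5  72.3] enc 569.1 136.9 23.8
[434. 297.] 598 [ 334.5 -297.4   71. ] enc 333.6 -298.0 28.6
```

View pics/t27.png

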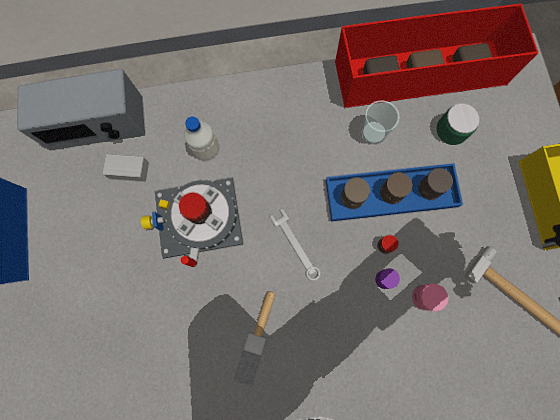

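View pics/t27c.png

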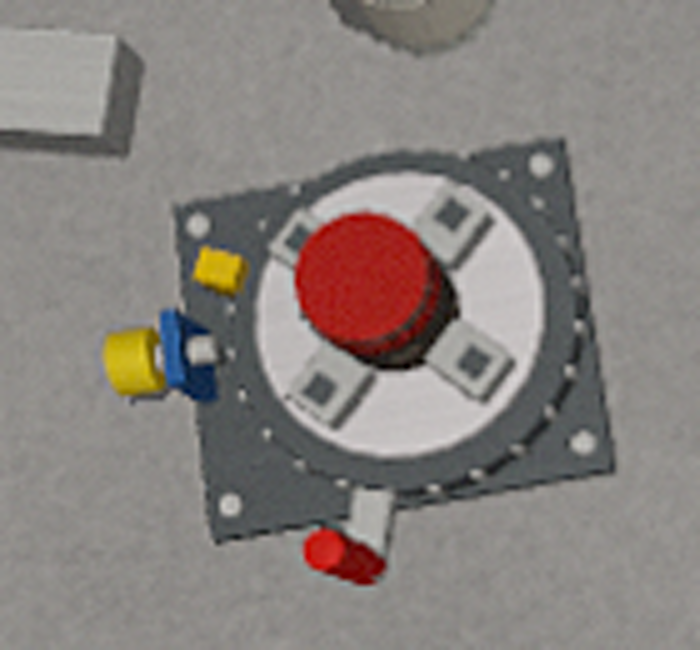

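View pics/s27.png

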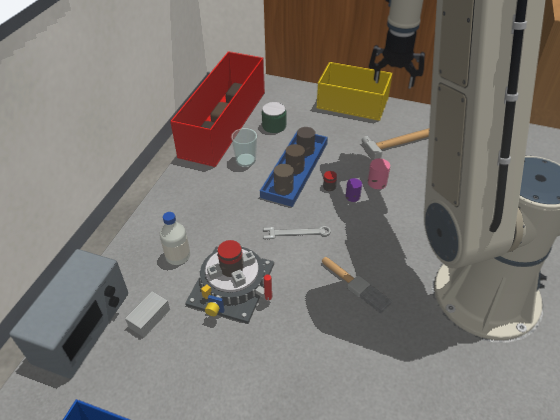

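```bash
python3 - <<'E'
from h import *
d=load('top')
h=px_z(d,119.6+323/5,149.6+550/5,100); C=np.array([594.5,162.3]); v=h[:2]-C
print(h,np.linalg.norm(v), (np.arctan2(-67.3,-87)-np.arctan2(v[1],v[0]))%(2*np.pi))
W=cloud(d);Z=W[...,2]
m=np.zeros(Z.shape,bool); m[240:275,165:205]=True; q=W[m&(Z>92)&(Z<106)]; print(q.mean(0),len(q)); v=q.mean(0)[:2]-C; print((np.arctan2(94.7-162.3,507.5-594.5)-np.arctan2(v[1],v[0]))%(2*np.pi))
k=[px_z(d,119.6+u/5,149.6+vv/5,59) for u,vv in [(107,362),(155,355)]]; print(k)
m=np.zeros(Z.shape,bool); m[180:225,165:225]=True; q=W[m&(Z>116)&(Z<126)]; print('core',q.mean(0),cv2.minEnclosingCircle(q[:,:2].astype(np.float32)), np.polyfit(q[:,0],q[:,2],1)[0],np.polyfit(q[:,1],q[:,2],1)[0])
E
```

```text
[488.24197323 194.39637564 100.        ] 110.9997548754496 0.9517580914218611
[488.28834106 192.92224702  99.93774164] 64
0.941266520225077
[array([589.84587931, 289.59315274,  59.        ]), array([589.6114836 , 268.40511714,  59.        ])]
core [593.63335638 161.63859274 121.39267457] ((594.6553344726562, 161.1639404296875), 28.421201705932617) 0.013234097421602933 0.007995018646997212
```

```bash
python3 - <<'E'
from h import *
print(r.sign_off()); print(r.sense()['clock'])
E
```

```text
the job is handed in; nothing more can be done
None
the job is handed in; nothing more can be done
```

The job is done and handed in, at about 46 s of the 210 s allowed.

- **Order of work:** I pulled the lock knob out to its stop (about 29.5 mm, 28 N). Then I stood the larger red core on the chuck seat and swung the ring clockwise until the jaws resisted (about 35 N at the handle). I eased the ring off, released it, and pushed the knob home to its stop (28 N).
- **Trays:** Three unmarked cores were loose on the bench, and all three now stand on the floor of the blue tray. I left alone the cores in the red box, the pink and purple pieces and the small red one.
- **Last checks (top and side pictures, just before hand-in):**
  - The red core stands upright within about 1 mm of the chuck centre, with its top at about 121 mm.
  - The knob is back at its starting position.
  - The tray core tops are at about 75 mm, as expected for standing cores.
  - The bottle and beaker look unmoved in the pictures; I did not measure them.
  - The arm is clear of everything.
- **One disagreement:** The ring sprang back elastically from about 1.05 rad and settled at about 0.95–0.96, measured from the handle, against the stated "about 1.0". The jaws measured in contact with the core, and the ring settled at nearly the same angle after both a fast and a slow release. How firmly the jaws hold now was not measured directly.

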